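Set up the overhead shot of the cup

TASK

The little camera on the overhead-shot stand has sunk at its rear end: turn the levelling knob behind it until the camera plate sits level. Then swing the mirror up by its ball handle until the camera, looking into the mirror, has the mouth of the cup in the middle of its picture, and finish while still holding the mirror there, because it drops back when let go. Leave the cup and the other things where they stand.

Things in the scene. Friction and masses are not known exactly. Their poses are not given: they have to be found in the camera images.
- rig: heavy fixed stand. Origin on the worktop; at yaw 0 its x points away from the robot, y to the robot's left. Camera pillar at x 0, y -115 mm; the mirror's pivot line runs along x at y +90 mm, z 200 mm. Mirror pillar (217 mm high) and low base bar lie at x +59 to +92 mm. The level camera looks along +y in the plane x 0, at z 200 mm, straight at the pivot line
- camera_plate (a joint): tilt of the camera plate (rad); 0 is level, parallel to the fixed aluminium arm below it; negative is rear end low. Plate 54 x 112 x 8 mm with a black camera 60 x 34 x 42 mm with a round lens; it rocks on a pivot under the camera, 65 mm from the knob's axis
- level_knob (a joint): turn of the levelling knob (rad); positive is counter-clockwise from above, which raises the plate's rear end. The plate tilts 0.03 rad per rad of knob and is level at knob value 0. Stays where it is left (friction 0.03 N m); range -3.2 to 3.2; starts at -2.6 to -1.5
- knob_grip (a point): centre of the levelling knob's head: black ribbed round knob 36 mm across, 24 mm high, upright axis, at the rear (right-hand, rig -y) end of the camera plate. Its underside is 17 mm above the plate; the camera's back is 38 mm from its rim and the camera's top is 8 mm above the knob's top
- mirror (a joint): angle of the mirror (rad): 0 hangs upright facing the camera; growing values swing its top with the ball towards the camera, so that it faces more and more down. Swings freely, bottom-heavy, drops back to about 0 when let go; under 2 N at the ball holds it. Range -0.25 to 1.35. In its frame 104 mm wide, from 41 mm above to 92 mm below the pivot
- mirror_handle: the mirror's handle: black ball, diameter 30 mm, on a thin stalk over the middle of the mirror's top edge. Origin at the ball's centre; z along the stalk, away from the pivot. At mirror angle q the ball is 105 sin q - 4 cos q mm from the pivot line towards the camera (rig -y) and 105 cos q + 4 sin q mm above it. The ball may turn between the fingers
- mirror_pivot (a point): the middle of the mirror's pivot line, on the glass; here the line of sight of the level camera meets the mirror
- sight (a point): middle of the level camera's picture as a line of sight after the mirror: origin at the mirror's pivot, z along the reflected line towards what is seen, x along the pivot line; what is mid-picture has y near 0 here. It turns twice as fast as the mirror: at mirror angle q it points 2q down from the way back to the camera (straight down at q 0.785, beyond that away from the camera)
- cup_mouth (a point): centre of the open mouth of the white cup with a handle (mouth about 62 mm across, 55 mm above the worktop), loose on the worktop under the mirror, within a few mm of the camera's vertical plane
- cup: the same cup, 62 x 90 x 55 mm; origin under it, 14 mm from its round middle towards the handle; it must not be touched
- sugar_pot: bystander: white lidded pot with two ears, 128 mm high, origin under its centre
- coffee_tin: bystander: printed round tin, 97 mm across, 143 mm high, origin under its centre
- teaspoon: bystander: steel teaspoon, 130 mm long, flat on the worktop in front of the stand, beside the cup; origin under its middle

How it is judged (in metres and radians):
On the way, in this order (a step that is already met when the one before it is completed fails the run):
1. the camera plate is level (value of joint camera_plate between -0.0175 and 0.0175 rad), for 0.3 s.
2. the mirror, held by its ball handle, shows the camera the cup's mouth (y of cup_mouth in the frame of sight between -0.015 and 0.015 m and z of cup_mouth in the frame of sight above 0.08 m and contact force between the fingers and mirror_handle above 0.3 N), for 0.3 s.
At the end, for the whole second after the job is handed in: The camera plate is level within 1 degree; the gripper holds the mirror's ball handle (more than 0.3 N of contact) and the mirror is still, at the angle where the reflected line of sight passes within 15 mm of the centre of the cup's mouth; the cup stands within 10 mm of where it stood (all of step 1 and all of step 2 and velocity of joint mirror between -0.1 and 0.1 rad/s and distance of cup_mouth from where it was at the start of the episode below 0.01 m); the arm keeps its last pose, push and grip.
It fails at once if the cup is pushed (more than 10 mm) (distance of cup_mouth from where it was at the start of the episode above 0.01 m).
It fails at once if the sugar pot, tin or teaspoon is disturbed (more than 20 mm) (distance of any of sugar_pot, coffee_tin, teaspoon from where it was at the start of the episode above 0.02 m).
It also fails if it takes over 61 s, if anything falls off the work surface, if the arm or the gripper's body presses on something with over 40 N, if the wrist force passes 120 N, or if a joint passes its speed limit or range.

ROBOT

A 7-joint arm with a two-finger parallel gripper is mounted at the origin on a cart in front of the work surface, level with it; the furniture and walls round the work are solid. World frame = base frame: x ahead of the robot, y to its left, z up, the work surface at z = 0. Lengths are in mm, angles in rad, forces in N, time in s.
With the tool pointing down it reaches from about 425 to 925 mm from the base axis. Payload 6.8 kg.
Tool frame: the origin (TCP) lies at the very end of the fingers, on their centre line; the grasp point (between the pads) lies 19 mm behind it; z points along the fingers, x is the direction in which the jaws open and shut, and the axes are right-handed (so a half turn about z gives the same grasp; the last joint's range is limited). The gripper opens to 88 mm and grips with 3 to 60 N. Pads are 20 mm wide; open, the fingers measure 115 mm over their backs; the gripper's body (75 mm by 178 mm) begins 61 mm behind the grasp point.
Start: joints at [-1.253, 0.477, 0.022, 1.555, -0.011, 1.109, -0.083], TCP at [278.807, 614.747, 222.664] pointing down, gripper open.
Joint ranges: [-2.96, 2.96], [-0.34, 2.1], [-1.41, 1.46], [0.24, 2.44], [-1.37, 4.51], [0.17, 1.92], [-2.96, 2.96]. Speed limits (rad/s): [2.39, 2.39, 3.14, 3.14, 3.14, 3.14, 3.14].

INTERFACE

Orientations are given as a rotation vector (axis times angle).
In Python, from rig import env gives the robot as it stands.
- The arm moves only by the tool apply_moves, never from a script. Its argument "motion" is a list of rows, each an object with "dp": the shift along the tool's x, y, z in units of 30 mm (1.0 is 30 mm), a list of three; "twist": the turn about the tool's z in rad. In form: [{"dp": [x, y, z], "twist": twist}, ...]. A call has 1 to 10 rows; each row is the pose to reach, as a shift and turn from the pose commanded when the call began, along the tool's axes at that moment; what a row does not reach only later rows make up. A row lasts 1/12 s, in which the tool goes at most 41.7 mm and 7.16 degrees, less where a joint would pass 70% of its speed; a pose out of reach is approached as far as the arm can. A call with a gripper value outside its range is refused whole. "jaw" is the closure, from 0 (fully open) to 1 (shut), set as the call begins (left out, the last holds). The fingers move at their own pace and stop on an object; "force" is the grip in N (left out, the last holds). Time passes only in rows, so rows that repeat a pose let the fingers close. It gives the time, the measured TCP pose, the force and the opening at its end, in the units of the state.
- env.sense(): the state, without advancing time (a new reading comes with each control period).
- env.capture(name): name is "scene" or "side" or "wrist"; returns the picture (420x560x3 uint8, blue, green, red); there is no depth.
- env.camera_model(name): a dict with "fx", "fy", "cx", "cy" (pixels), "dist_coeffs" ([k1, k2, p1, p2, k3] as OpenCV has them; the pictures are not rectified), "R" (3x3) and "t" (3): a world point X has camera coordinates R X + t. Camera axes: x right, y down, z forward; pixel columns grow to the right and rows downward; lengths in mm; the calibration is good to about 2 mm. A picture is of the moment at which its call begins: read the wrist's pose just before it. camera_model takes no time and is no camera call; for the wrist camera it gives the pose at the moment of the call.
- env.hand_in(): hands the job in, once; it reports no verdict.
The state is a dict: "clock": time; "qpos": joint angles; "qvel": joint speeds; "joint_torque": joint torques, N m; "eef_pos": TCP position; "eef_rot": TCP orientation; "ft_force": force on the tool from outside, world axes, zero at the start; "ft_torque": the same for the moment, N m; "grip_width": finger opening in mm.
Only numpy, scipy, OpenCV 4.12 (cv2) and the standard library are available. Lean on these libraries where they do the work, as an engineer would, in place of code of your own. Each camera call takes 0.05 s, during which the arm holds its last target.

## Working session

There is one attempt and no reset: what is moved stays moved. The work goes in short steps, Python scripts to look and compute and a tool call to move; the robot and the scene stay as the last step left them, time stands still between calls to the robot, and variables do not carry over. Pictures are saved under pics/ and viewed, and the job is handed in when it is done.

Besides the shell and the picture viewer there is one more tool, called after "Emit:" as name(argument=value, ...), one argument or row to a line, values as JSON. apply_moves: Moves the arm, as the interface text tells. Its arguments: {"type":"object","properties":{"motion":{"type":"array","items":{"type":"object","properties":{"dp":{"type":"array","items":{"type":"number"}},"twist":{"type":"number"}}}},"jaw":{"type":"number"},"force":{"type":"number"}},"required":["motion"]}

```bash
ls; mkdir -p pics
python3 - <<'E'
from rig import env
import cv2
s=env.sense(); print(s)
for n in ["scene","side","wrist"]:
    im=env.capture(n); cv2.imwrite(f"pics/{n}0.png",im)
    m=env.camera_model(n); print(n,m)
E
```

```text
pics
{'clock': 0.0, 'qpos': array([-1.25308816,  0.47780876,  0.02235339,  1.55644251, -0.0115156 ,
        1.10933805, -0.08310879]), 'qvel': array([-8.43914530e-04,  5.56350052e-04,  1.07582071e-05,  1.30607259e-03,
       -5.46275099e-04,  1.46948904e-03, -3.15838226e-04]), 'joint_torque': array([ 5.42326870e-05, -5.82856965e+01,  1.53470669e+00, -2.72605169e+01,
       -5.43597469e-02,  1.70560973e-02,  1.60756731e-04]), 'eef_pos': array([278.5773843 , 614.15543791, 221.6799873 ]), 'eef_rot': array([ 2.63973617e+00,  1.70127977e+00, -2.34770669e-03]), 'ft_force': array([-0.00246597,  0.37997707, -0.631095  ]), 'ft_torque': array([ 0.02002399,  0.03344206, -0.02627946]), 'grip_width': 87.86911909497141}
scene {'fx': 384.76170568374954, 'fy': 384.76170568374954, 'cx': 281.7456080080676, 'cy': 212.01123195108175, 'dist_coeffs': array([-0.08954397,  0.        ,  0.        ,  0.        ,  0.        ]), 'R': array([[ 0.59916609, -0.80017721, -0.02676614],
       [-0.38403083, -0.25790311, -0.88656997],
       [ 0.70251002,  0.54148168, -0.46181951]]), 't': array([-372.58241785,  399.73548817,  525.22422279])}
side {'fx': 461.4847091380219, 'fy': 461.4847091380219, 'cx': 283.9892105305185, 'cy': 203.60007774535083, 'dist_coeffs': array([-0.0444976,  0.       ,  0.       ,  0.       ,  0.       ]), 'R': array([[ 0.84939336, -0.52756573, -0.01432897],
       [-0.2667866 , -0.40579005, -0.87416208],
       [ 0.45536341,  0.74633024, -0.48542284]]), 't': array([-516.52136833,  350.40972348,  930.62029872])}
wrist {'fx': 361.83129230855104, 'fy': 361.83129230855104, 'cx': 276.3937117801836, 'cy': 213.53737918317873, 'dist_coeffs': array([-0.04185891,  0.        ,  0.        ,  0.        ,  0.        ]), 'R': array([[ 0.4145308 ,  0.91003393, -0.00156806],
       [ 0.87490783, -0.39805517,  0.27584119],
       [ 0.25040067, -0.11571658, -0.96120194]]), 't': array([-674.92711898,  -32.26892126,  390.89115731])}
```

View pics/scene0.png

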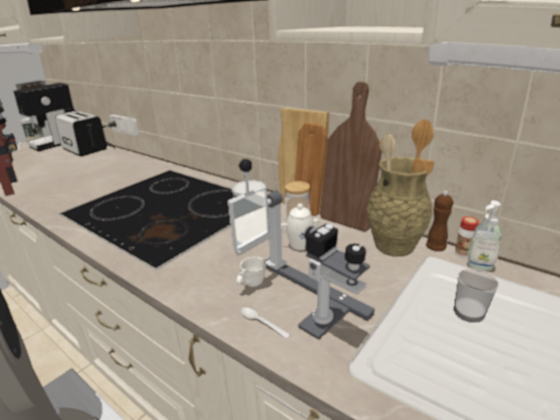

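View pics/side0.png

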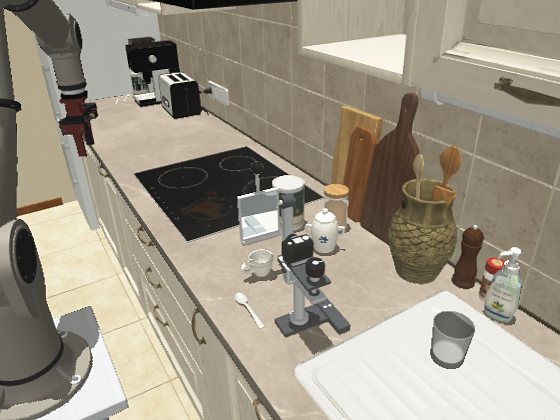

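View pics/wrist0.png

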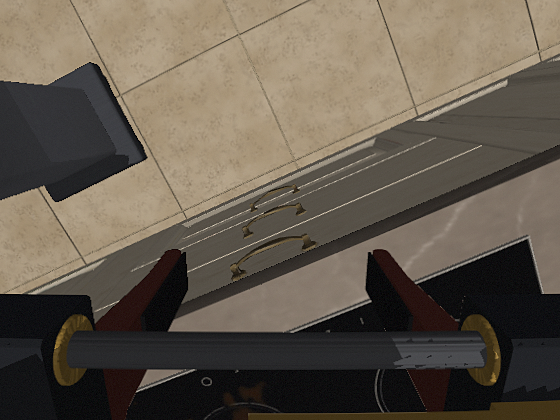

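Run:
```python
import cv2
a=cv2.imread('pics/scene0.png')[140:340,215:395]; cv2.imwrite('pics/scene0z.png',cv2.resize(a,None,fx=3,fy=3,interpolation=cv2.INTER_CUBIC)[:600])
b=cv2.imread('pics/side0.png')[165:345,220:370]; cv2.imwrite('pics/side0z.png',cv2.resize(b,None,fx=3.3333,fy=3.3333,interpolation=cv2.INTER_CUBIC)[:600])
```

```text
(no output)
```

View pics/scene0z.png

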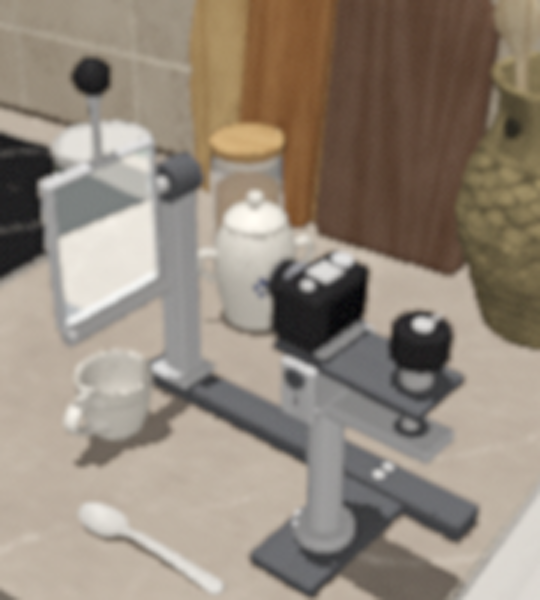

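View pics/side0z.png

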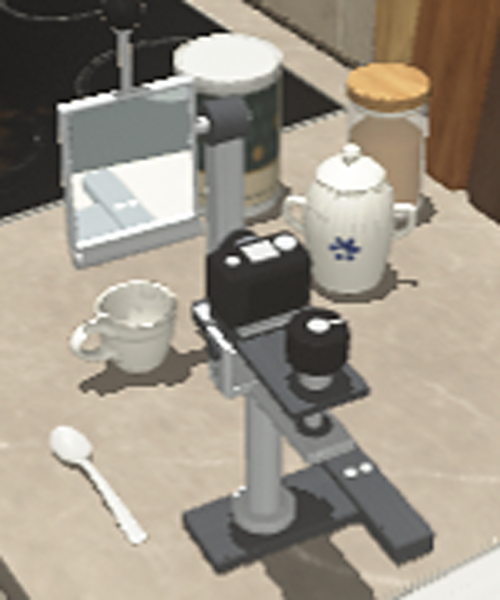

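```bash
cat > h.py <<'E'
import numpy as np, cv2
from rig import env
from scipy.spatial.transform import Rotation as Rot
def K(m): return np.array([[m['fx'],0,m['cx']],[0,m['fy'],m['cy']],[0,0,1.]])
def proj(X,m):
    return cv2.projectPoints(np.atleast_2d(np.array(X,float)),cv2.Rodrigues(np.array(m['R']))[0],np.array(m['t']),K(m),np.array(m['dist_coeffs']))[0][:,0]
def tri(obs): # [(pix,model)...]
    A=[];b=[]
    for p,m in obs:
        u=cv2.undistortPoints(np.array([[p]],float),K(m),np.array(m['dist_coeffs']))[0,0]
        R=np.array(m['R']);t=np.array(m['t'])
        d=R.T@np.array([u[0],u[1],1]);d/=np.linalg.norm(d);c=-R.T@t
        P=np.eye(3)-np.outer(d,d);A.append(P);b.append(P@c)
    X=np.linalg.lstsq(np.vstack(A),np.hstack(b),rcond=None)[0]
    return X,[np.round(proj(X,m)[0]-p,1) for p,m in obs]
def onplane(p,m,z):
    u=cv2.undistortPoints(np.array([[p]],float),K(m),np.array(m['dist_coeffs']))[0,0]
    R=np.array(m['R']);t=np.array(m['t']);d=R.T@np.array([u[0],u[1],1]);c=-R.T@t
    return c+d*(z-c[2])/d[2]
E
python3 - <<'E'
from h import *
s=env.camera_model('scene');d=env.camera_model('side')
S=lambda x,y:(215+(x+.5)/3-.5,140+(y+.5)/3-.5); D=lambda x,y:(220+(x+.5)/3.3333-.5,165+(y+.5)/3.3333-.5)
pts={'ball':((92,76),(125,8)),'knobtop':((424,324),(318,326)),'knobmid':((421,342),(318,343)),'mouth':((113,378),(138,305)),
'bar near corner top':((438,530),(403,548)),'mirr TL':((42,182),(60,105)),'mirrBL':((67,335),(77,262)),'mirTR':((155,145),(193,80)),'pillarbase':((325,530),(263,510)),'potknob':((255,196),(351,153)),'plate rear L':((425,410),(297,412)),'plate rear R':((461,380),(368,388)),'plate front L':((277,345),(195,308)),
'arm rearL':((427,458),(312,462)),'arm rearR':((452,432),(355,437)),'spoon tip':((215,587),(138,540)),'spoonend':((95,515),(68,445))}
for k,(a,b) in pts.items():
    X,e=tri([(S(*a),s),(D(*b),d)]); print(k,np.round(X,1),e)
E
```

```text
ball [567.8  45.3 303.7] [array([-0. , -0.1]), array([0. , 0.1])]
knobtop [ 537.2 -234.4  215.2] [array([0. , 0.1]), array([ 0. , -0.1])]
knobmid [ 538.8 -232.6  201. ] [array([0. , 0.1]), array([ 0. , -0.1])]
mouth [567.8  47.3  46.9] [array([-0.1, -0.7]), array([-0. ,  0.7])]
bar near corner top [ 626.5 -217.8  -21.8] [array([-0. , -0.1]), array([-0. ,  0.1])]
mirr TL [515.2  50.9 240.3] [array([0. , 0.1]), array([-0. , -0.1])]
mirrBL [515.   40.2 115.1] [array([0.2, 0.8]), array([-0. , -0.8])]
mirTR [611.6  28.  240.3] [array([-0.3, -0.8]), array([0.1, 0.8])]
pillarbase [ 542.1 -169.1   17.4] [array([-0. , -0.3]), array([-0. ,  0.3])]
potknob [770.1  46.3 123.9] [array([0.1, 0.4]), array([-0. , -0.4])]
plate rear L [ 511.3 -251.5  175.1] [array([0.1, 0.4]), array([ 0. , -0.4])]
plate rear R [ 564.4 -249.3  166.1] [array([-0.1, -0.5]), array([-0. ,  0.5])]
plate front L [ 501.3 -154.2  191.8] [array([-0.2, -0.7]), array([-0. ,  0.7])]
arm rearL [ 524.2 -249.6  129.9] [array([0.1, 0.4]), array([ 0. , -0.4])]
arm rearR [ 555.  -250.6  132.9] [array([-0.1, -0.7]), array([-0.1,  0.7])]
spoon tip [ 467.5 -127.4   -2.7] [array([0.1, 0.5]), array([ 0.1, -0.5])]
spoonend [472.1 -14.   -1.1] [array([0.1, 0.9]), array([ 0.1, -0.9])]
```

```bash
cat >> h.py <<'E'
def todp(target,twist=0,st=None):
    st=st or env.sense(); R=Rot.from_rotvec(st['eef_rot']).as_matrix()
    return np.round(R.T@(np.array(target)-st['eef_pos'])/30,2)
def ax(st=None):
    st=st or env.sense(); R=Rot.from_rotvec(st['eef_rot']).as_matrix()
    print('pos',st['eef_pos'].round(1),'x',R[:,0].round(3),'y',R[:,1].round(3),'z',R[:,2].round(3),'q',st['qpos'].round(2),'t',st['clock'],'F',st['ft_force'].round(2),'T',st['ft_torque'].round(3),'w',st['grip_width'])
E
python3 - <<'E'
from h import *
ax()
s=env.camera_model('scene');d=env.camera_model('side')
S=lambda x,y:(215+(x+.5)/3-.5,140+(y+.5)/3-.5); D=lambda x,y:(220+(x+.5)/3.3333-.5,165+(y+.5)/3.3333-.5)
print(onplane(S(113,378),s,55),onplane(D(138,305),d,55))
print(todp([420,300,400]),todp([520,-225,400]))
E
```

```text
pos [278.6 614.4 222. ] x [ 0.413  0.911 -0.001] y [ 0.911 -0.413  0.   ] z [-0.    -0.001 -1.   ] q [-1.25  0.48  0.02  1.56 -0.01  1.11 -0.08] t 0.15 F [-0.13 -0.16  0.12] T [ 0.003  0.041 -0.027] w 87.77166510358663
[557.29341111  37.10047659  55.        ] [564.0785205   39.86860396  55.        ]
[-7.6   8.62 -5.92] [-22.16  18.88  -5.9 ]
```

Emit:
apply_moves(
  motion=[
    {"dp":[-0.3,0.3,-1.3],"twist":0.05},
    {"dp":[-1,1,-2.5],"twist":0.17},
    {"dp":[-1.8,2,-3.5],"twist":0.29},
    {"dp":[-2.7,3,-4.4],"twist":0.41},
    {"dp":[-3.6,4,-5.2],"twist":0.53},
    {"dp":[-4.5,5,-5.9],"twist":0.65},
    {"dp":[-5.3,6,-5.9],"twist":0.77},
    {"dp":[-6.2,7,-5.9],"twist":0.89},
    {"dp":[-7.1,8,-5.9],"twist":1.0},
    {"dp":[-7.6,8.6,-5.9],"twist":1.1},
  ],
  jaw=0.35,
  force=20,
)

```text
clock: 0.98
eef_pos: [419.4, 299.7, 400.0]
eef_rot: [-3.14, -0.062, -0.0]
ft_force: [0.4, -0.4, -0.0]
grip_width: 56.9
```

Run:
```python
from h import *
ax()
print(todp([500,-150,400]))
```

```text
pos [419.4 299.7 400. ] x [0.999 0.04  0.   ] y [ 0.04  -0.999 -0.001] z [ 0.     0.001 -1.   ] q [-1.05  0.08  0.34  1.69 -0.03  1.37 -0.67] t 0.9833 F [ 0.44 -0.42 -0.02] T [-0.068  0.003 -0.071] w 56.856141199521744
[ 2.090e+00  1.508e+01 -1.000e-02]
```

Emit:
apply_moves(
  motion=[
    {"dp":[0.15,1.0,0],"twist":0.08},
    {"dp":[0.3,2.2,0],"twist":0.16},
    {"dp":[0.45,3.5,0],"twist":0.24},
    {"dp":[0.6,4.8,0],"twist":0.32},
    {"dp":[0.8,6.1,0],"twist":0.4},
    {"dp":[1.0,7.4,0],"twist":0.48},
    {"dp":[1.2,8.7,0],"twist":0.56},
    {"dp":[1.5,10,0],"twist":0.64},
    {"dp":[1.7,11.2,0],"twist":0.72},
    {"dp":[1.8,12,0],"twist":0.8},
  ],
)

```text
clock: 1.82
eef_pos: [489.0, -59.7, 399.8]
eef_rot: [2.916, -1.169, 0.001]
ft_force: [0.3, -0.7, -0.3]
grip_width: 57.2
```

Run:
```python
from h import *
ax()
cv2.imwrite('pics/w1.png',env.capture('wrist'))
m=env.camera_model('wrist');print(-m['R'].T@m['t'],proj([[538,-233,201],[538,-233,213],[567,40,55],[568,45,304]],m))
print(todp([538,-233,330]))
```

```text
pos [489.  -59.7 399.8] x [ 0.723 -0.691  0.001] y [-0.691 -0.723 -0.   ] z [ 0.001 -0.    -1.   ] q [-0.69  0.02  0.71  1.76 -0.01  1.37 -0.74] t 1.8167 F [ 0.31 -0.68 -0.34] T [-0.044  0.101  0.016] w 57.1508131619238
[541.67411221  -8.42653773 561.5442781 ] [[417.04785448 265.95621551]
 [421.25987549 270.63873031]
 [263.39211626  68.99377494]
 [246.7789896   20.26862857]]
[5.1  2.9  2.34]
```

View pics/w1.png

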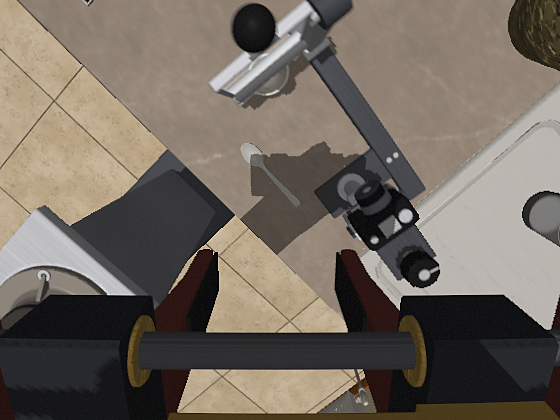

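Run:
```python
import cv2
a=cv2.imread('pics/w1.png'); 
cv2.imwrite('pics/w1z.png',cv2.resize(a[140:300,300:460],None,fx=3.5,fy=3.5,interpolation=cv2.INTER_CUBIC))
cv2.imwrite('pics/w1y.png',cv2.resize(a[0:110,190:360],None,fx=4,fy=4,interpolation=cv2.INTER_CUBIC))
```

```text
(no output)
```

View pics/w1z.png

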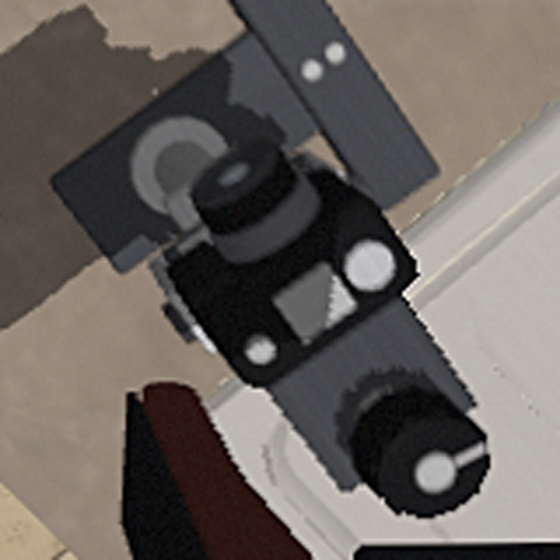

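View pics/w1y.png

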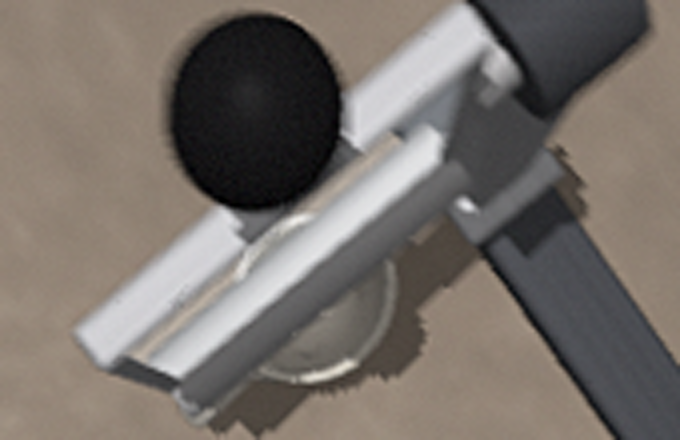

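Run:
```python
from h import *
s=env.camera_model('scene');d=env.camera_model('side');w=env.camera_model('wrist')
S=lambda x,y:(215+(x+.5)/3-.5,140+(y+.5)/3-.5); D=lambda x,y:(220+(x+.5)/3.3333-.5,165+(y+.5)/3.3333-.5)
W1=lambda x,y:(300+x/3.5-.4,140+y/3.5-.4); W2=lambda x,y:(190+x/4-.4,y/4-.4)
print(tri([(S(92,76),s),(D(125,8),d),(W2(257,110),w)]))
print(tri([(S(92,76),s),(W2(257,110),w)]))
print('knob',tri([(S(424,324),s),(D(318,326),d),(W1(431,462),w)]))
# bar near the rear end corners z? ; ground points
print('bar rear end top: ', [onplane(W1(*p),w,12).round(1) for p in [(437,172),(375,210)]])
print(todp([538,-234,330]))
```

```text
(array([566.10215812,  40.67362983, 305.52646389]), [array([ 1. , -0.3]), array([0.3, 0.3]), array([-4.5, -0. ])])
(array([566.6297118 ,  40.66744233, 304.70157359]), [array([1.2, 0. ]), array([-3.9, -0.3])])
knob (array([ 538.12612259, -233.87079331,  214.50597365]), [array([-0. ,  0.1]), array([ 0.2, -0.1]), array([-0.3,  0.1])])
bar rear end top:  [array([ 625.9, -255.3,   12. ]), array([ 594.8, -249.4,   12. ])]
[5.13 2.93 2.34]
```

Emit:
apply_moves(
  motion=[
    {"dp":[1.0,0.6,0.2]},
    {"dp":[2.1,1.2,0.5]},
    {"dp":[3.2,1.8,0.8]},
    {"dp":[4.2,2.4,1.2]},
    {"dp":[4.9,2.8,1.8]},
    {"dp":[5.1,2.93,2.34]},
    {"dp":[5.13,2.93,2.34]},
    {"dp":[5.13,2.93,2.34]},
  ],
)

```text
invalid input at $.motion[0]: expected keys dp, twist
```

Run:
```python
from h import *
ax()
cv2.imwrite('pics/w2.png',env.capture('wrist'))
m=env.camera_model('wrist');print(proj([[538,-234,213]],m))
print(todp([538,-234,188]))
```

```text
pos [489.1 -63.6 399.9] x [ 0.716 -0.698  0.002] y [-0.698 -0.716  0.001] z [ 0.001 -0.002 -1.   ] q [-0.68  0.02  0.71  1.76 -0.01  1.37 -0.74] t 1.8667 F [-0.18 -3.03  0.4 ] T [-0.264  0.097 -0.033] w 56.6833689823407
[[423.27597748 274.14514793]]
[5.18 3.03 7.07]
```

View pics/w2.png

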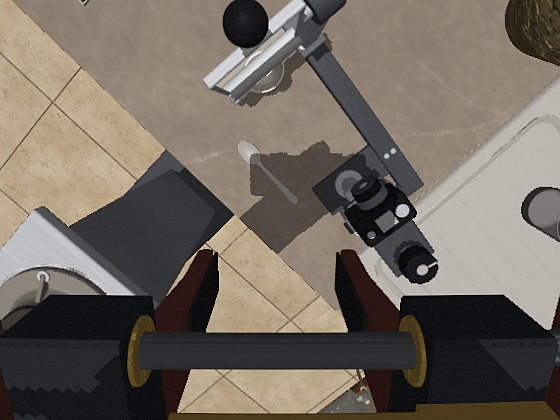

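Emit:
apply_moves(
  motion=[
    {"dp":[1.0,0.6,0.2],"twist":0},
    {"dp":[2.1,1.2,0.5],"twist":0},
    {"dp":[3.2,1.8,0.8],"twist":0},
    {"dp":[4.2,2.4,1.2],"twist":0},
    {"dp":[4.9,2.8,1.8],"twist":0},
    {"dp":[5.1,3.0,2.34],"twist":0},
    {"dp":[5.18,3.03,2.34],"twist":0},
    {"dp":[5.18,3.03,2.34],"twist":0},
    {"dp":[5.18,3.03,2.34],"twist":0},
  ],
)

```text
clock: 2.67
eef_pos: [540.7, -226.8, 330.1]
eef_rot: [-2.921, 1.155, -0.0]
ft_force: [0.5, 0.7, -0.1]
grip_width: 56.9
```

Run:
```python
from h import *
s=env.camera_model('scene');d=env.camera_model('side')
ax()
cv2.imwrite('pics/w3.png',env.capture('wrist'))
m=env.camera_model('wrist');print(proj([[538,-234,213]],m))
print(todp([538,-234,188]))
```

```text
pos [ 540.7 -226.8  330.1] x [ 0.73  -0.684 -0.   ] y [-0.684 -0.73  -0.001] z [ 0.001  0.001 -1.   ] q [-0.35  0.31  0.83  1.68 -0.24  1.26 -0.22] t 2.6667 F [ 0.54  0.66 -0.12] T [-0.033  0.111 -0.002] w 56.85492974397688
[[280.54898104 217.88182368]]
[0.09 0.25 4.75]
```

View pics/w3.png

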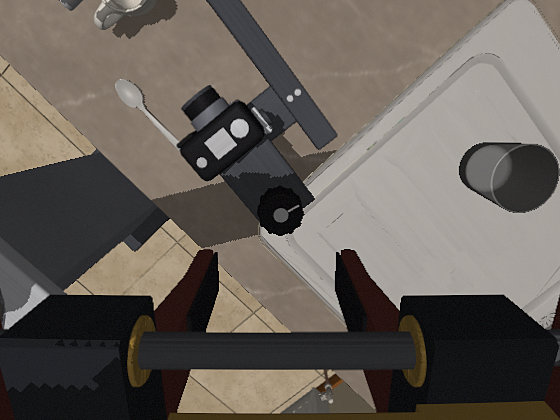

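Run:
```python
from h import *
s=env.camera_model('scene');d=env.camera_model('side')
ax()
cv2.imwrite('pics/w4.png',env.capture('wrist'))
m=env.camera_model('wrist')
ax()
print(proj([[538,-234,213]],m))
a=cv2.imread('pics/w4.png')[60:260,150:350]
cv2.imwrite('pics/w4z.png',cv2.resize(a,None,fx=3,fy=3,interpolation=cv2.INTER_CUBIC))
```

```text
pos [ 540.9 -226.7  330.5] x [ 0.73  -0.684  0.001] y [-0.684 -0.73  -0.001] z [ 0.001  0.001 -1.   ] q [-0.35  0.31  0.83  1.68 -0.24  1.26 -0.22] t 2.7167 F [-0.25  1.25 -0.83] T [-0.02   0.071  0.022] w 57.25324956976549
pos [ 540.9 -226.8  330.6] x [ 0.73  -0.683  0.001] y [-0.683 -0.73  -0.002] z [ 0.002  0.001 -1.   ] q [-0.35  0.31  0.83  1.68 -0.24  1.26 -0.22] t 2.7667 F [-0.1   0.86 -0.11] T [-0.012  0.084 -0.009] w 57.1041430215482
[[280.44246494 217.84994758]]
```

View pics/w4z.png

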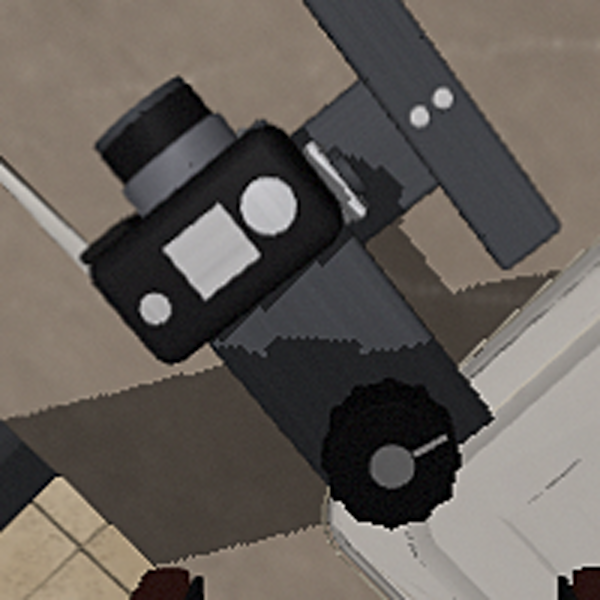

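Run:
```python
from h import *
s=env.camera_model('scene');d=env.camera_model('side');w=env.camera_model('wrist')
S=lambda x,y:(215+(x+.5)/3-.5,140+(y+.5)/3-.5); D=lambda x,y:(220+(x+.5)/3.3333-.5,165+(y+.5)/3.3333-.5)
W=lambda x,y:(150+x/3-.33,60+y/3-.33)
X,e=tri([(S(425,324),s),(D(318,326),d),(W(392,466),w)]);print(X,e)
for z in (211,213,215): print(z,onplane(W(392,466),w,z),onplane(W(392,456),w,z-6))
X1=onplane(W(392,466),w,213);X2=onplane(W(447,437),w,213); print(X2-X1)
# plate side directions, wrist
for p,z in [((215,345),170),((318,465),170),((490,418),165),((355,235),170)]: print(onplane(W(*p),w,z))
# bar edges
print([onplane(W(*p),w,14).round(1) for p in [(557,227),(510,267),(305,0),(400,0)]])
```

```text
[ 539.47245833 -232.7212159   213.21204035] [array([-0.6,  0.2]), array([ 0.4, -0.1]), array([0.4, 0.6])]
211 [ 539.18969104 -232.63592697  211.        ] [ 540.01116495 -231.86109189  205.        ]
213 [ 539.5666334  -232.19722749  213.        ] [ 540.37451904 -231.43694557  207.        ]
215 [ 539.94357577 -231.75852801  215.        ] [ 540.73787314 -231.01279926  209.        ]
[16.13482721 -4.15129793  0.        ]
[ 518.56426481 -177.65631805  170.        ]
[ 515.01960542 -225.73036595  170.        ]
[ 563.24681708 -252.22177634  165.        ]
[ 571.50109211 -182.92882691  170.        ]
[array([ 627.6, -246.1,   14. ]), array([ 601.4, -245. ,   14. ]), array([ 612.2, -105.4,   14. ]), array([ 640.7, -132.2,   14. ])]
```

Run:
```python
from h import *
print(todp([539.5,-232.2,186]))
```

```text
[0.09 0.17 4.82]
```

Emit:
apply_moves(
  motion=[
    {"dp":[0.09,0.17,0.6],"twist":0},
    {"dp":[0.09,0.17,1.6],"twist":0},
    {"dp":[0.09,0.17,2.6],"twist":0},
    {"dp":[0.09,0.17,3.5],"twist":0},
    {"dp":[0.09,0.17,4.2],"twist":0},
    {"dp":[0.09,0.17,4.6],"twist":0},
    {"dp":[0.09,0.17,4.82],"twist":0},
    {"dp":[0.09,0.17,4.82],"twist":0},
  ],
)

```text
clock: 3.43
eef_pos: [538.7, -233.0, 184.6]
eef_rot: [-2.921, 1.156, 0.001]
ft_force: [0.9, 0.2, 0.2]
grip_width: 57.3
```

Run:
```python
from h import *
for n in ('side','scene'): cv2.imwrite(f'pics/{n}1.png',env.capture(n))
ax()
a=cv2.imread('pics/side1.png')[165:345,220:370]; b=cv2.imread('pics/scene1.png')[180:340,265:395]
cv2.imwrite('pics/side1z.png',cv2.resize(a,None,fx=3.3333,fy=3.3333,interpolation=cv2.INTER_CUBIC))
```

```text
pos [ 539.4 -233.9  186.1] x [ 0.729 -0.685  0.002] y [-0.685 -0.729 -0.001] z [ 0.002 -0.    -1.   ] q [-0.26  0.46  0.75  1.85 -0.37  0.98 -0.1 ] t 3.5333 F [-0.03  0.35 -0.23] T [-0.01   0.097 -0.007] w 56.99496387554999
```

View pics/side1z.png

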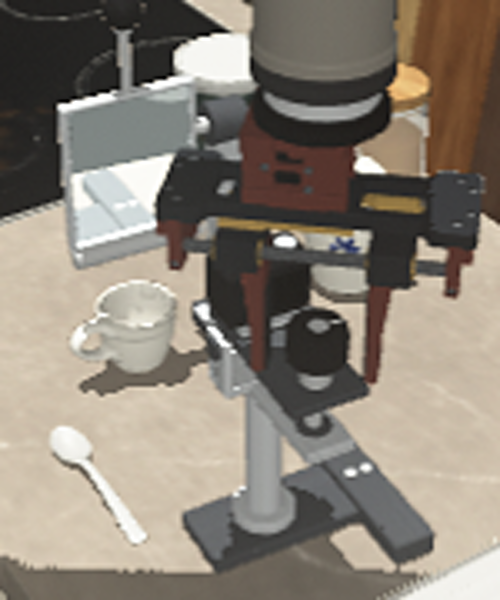

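Emit:
apply_moves(
  motion=[
    {"dp":[0,0,0],"twist":0},
    {"dp":[0,0,0],"twist":0},
    {"dp":[0,0,0],"twist":0},
    {"dp":[0,0,0],"twist":0},
    {"dp":[0,0,0],"twist":0},
    {"dp":[0,0,0],"twist":0},
  ],
  jaw=1,
  force=20,
)

```text
clock: 4.03
eef_pos: [538.5, -233.5, 185.5]
eef_rot: [-2.92, 1.158, 0.001]
ft_force: [-1.4, 1.9, 5.2]
grip_width: 36.4
```

Emit:
apply_moves(
  motion=[
    {"dp":[0,0,-0.005],"twist":-0.06},
    {"dp":[0,0,-0.01],"twist":-0.15},
    {"dp":[0,0,-0.015],"twist":-0.25},
    {"dp":[0,0,-0.02],"twist":-0.35},
    {"dp":[0,0,-0.03],"twist":-0.45},
    {"dp":[0,0,-0.035],"twist":-0.55},
    {"dp":[0,0,-0.04],"twist":-0.65},
    {"dp":[0,0,-0.05],"twist":-0.75},
    {"dp":[0,0,-0.055],"twist":-0.85},
    {"dp":[0,0,-0.06],"twist":-0.95},
  ],
)

```text
clock: 4.87
eef_pos: [540.1, -232.9, 187.3]
eef_rot: [-3.125, -0.315, -0.005]
ft_force: [2.8, 3.0, 0.6]
grip_width: 35.8
```

Emit:
apply_moves(
  motion=[
    {"dp":[0,0,-0.005],"twist":-0.1},
    {"dp":[0,0,-0.01],"twist":-0.2},
    {"dp":[0,0,-0.02],"twist":-0.3},
    {"dp":[0,0,-0.025],"twist":-0.4},
    {"dp":[0,0,-0.03],"twist":-0.5},
    {"dp":[0,0,-0.04],"twist":-0.6},
    {"dp":[0,0,-0.05],"twist":-0.7},
    {"dp":[0,0,-0.055],"twist":-0.8},
    {"dp":[0,0,-0.06],"twist":-0.85},
    {"dp":[0,0,-0.06],"twist":-0.85},
  ],
)

```text
clock: 5.7
eef_pos: [541.1, -231.3, 189.0]
eef_rot: [2.718, 1.575, 0.007]
ft_force: [4.7, 6.1, -0.9]
grip_width: 35.5
```

Run:
```python
from h import *
ax()
for n in ('side','scene','wrist'): cv2.imwrite(f'pics/{n}2.png',env.capture(n))
ax()
for n,(y,x) in {'side':(165,220),'scene':(140,215)}.items():
  a=cv2.imread(f'pics/{n}2.png')[y:y+180,x:x+180]
  cv2.imwrite(f'pics/{n}2z.png',cv2.resize(a,None,fx=3.3333,fy=3.3333,interpolation=cv2.INTER_CUBIC))
```

```text
pos [ 541.1 -231.3  189. ] x [0.497 0.868 0.004] y [ 0.868 -0.497  0.003] z [ 0.004  0.002 -1.   ] q [ 0.05  0.38  0.32  1.82 -0.15  0.96  1.48] t 5.7 F [ 4.74  6.15 -0.91] T [ 1.026 -1.14   0.011] w 35.51537381195121
pos [ 541.1 -231.3  189. ] x [0.5   0.866 0.004] y [ 0.866 -0.5    0.002] z [ 0.004  0.002 -1.   ] q [ 0.05  0.38  0.32  1.82 -0.15  0.96  1.48] t 5.85 F [ 4.94  5.83 -1.09] T [ 0.952 -1.112  0.011] w 35.39987313420729
```

View pics/side2z.png

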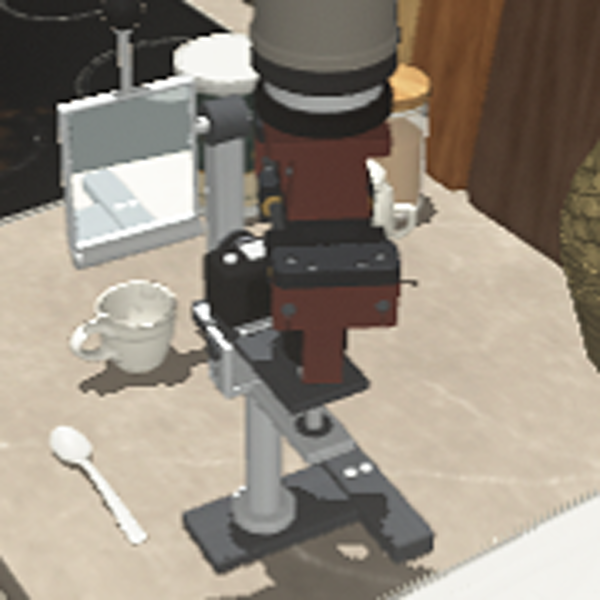

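View pics/scene2z.png

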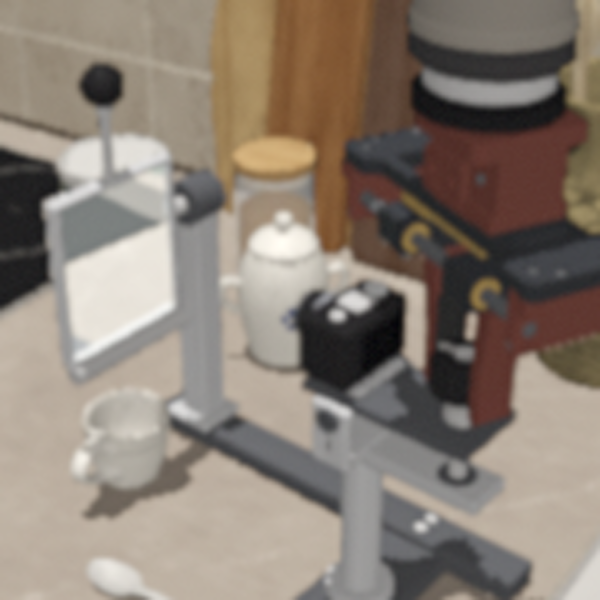

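View pics/wrist2.png

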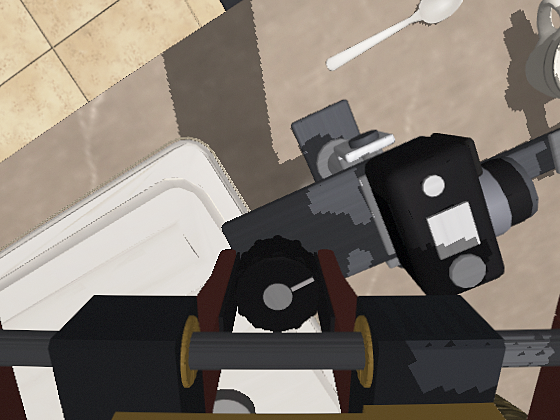

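Run:
```python
from h import *
a=cv2.imread('pics/scene2.png')[235:305,295:375]; cv2.imwrite('pics/s2c.png',cv2.resize(a,None,fx=8,fy=8,interpolation=cv2.INTER_CUBIC)[:600])
a=cv2.imread('pics/side2.png')[250:320,270:340]; cv2.imwrite('pics/d2c.png',cv2.resize(a,None,fx=8,fy=8,interpolation=cv2.INTER_CUBIC))
a=cv2.imread('pics/scene0.png')[235:305,295:375]; cv2.imwrite('pics/s0c.png',cv2.resize(a,None,fx=8,fy=8,interpolation=cv2.INTER_CUBIC)[:600])
```

```text
(no output)
```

View pics/s2c.png

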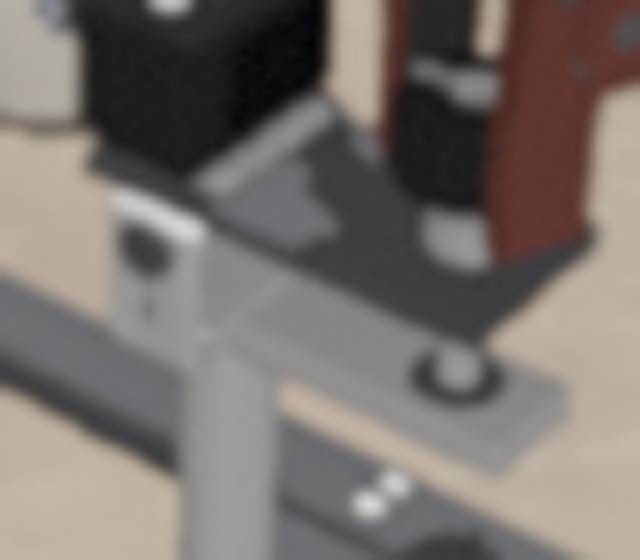

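View pics/s0c.png

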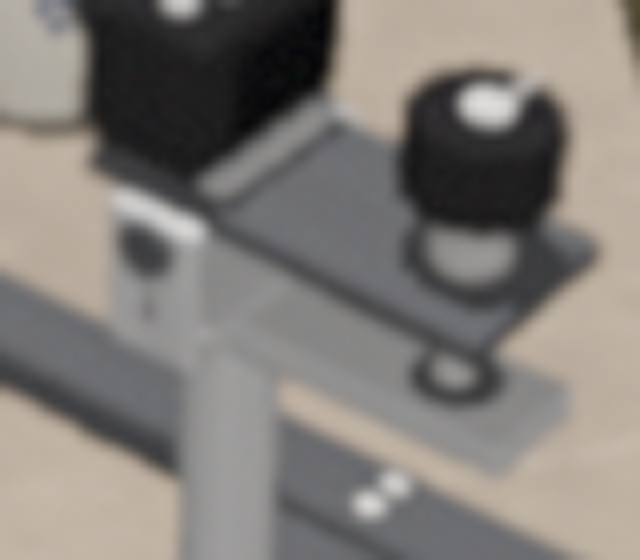

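View pics/d2c.png

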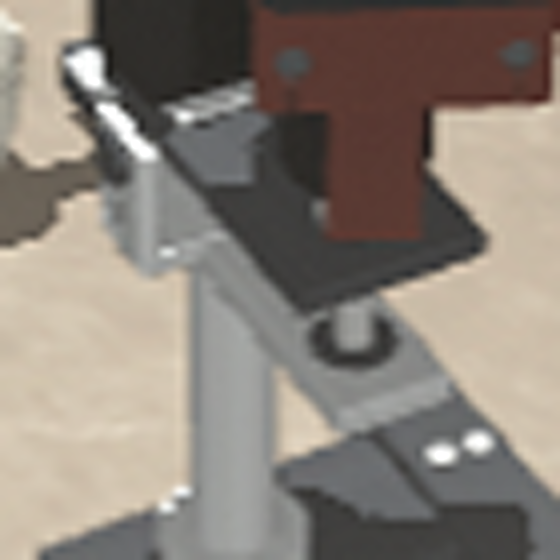

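```bash
cat > edge.py <<'E'
from h import *
from scipy.ndimage import map_coordinates, gaussian_filter
def edge(img,p0,p1,half=3,n=40,sign=0):
    g=gaussian_filter(cv2.cvtColor(img,cv2.COLOR_BGR2GRAY).astype(float),0.7)
    p0=np.array(p0,float);p1=np.array(p1,float)
    for it in range(3):
        d=(p1-p0)/np.linalg.norm(p1-p0);nn=np.array([-d[1],d[0]])
        P=[]
        for t in np.linspace(0,1,n):
            c=p0+(p1-p0)*t;o=np.arange(-half,half+.01,.1)
            q=c+o[:,None]*nn
            v=map_coordinates(g,[q[:,1],q[:,0]],order=3)
            gr=np.gradient(v)
            if sign: gr=gr*sign
            else: gr=abs(gr)
            P.append(c+nn*o[gr.argmax()])
        P=np.array(P)
        l=cv2.fitLine(P.astype(np.float32),cv2.DIST_HUBER,0,.01,.01).ravel()
        dd,cc=l[:2],l[2:]
        p0=cc+dd*((p0-cc)@dd);p1=cc+dd*((p1-cc)@dd)
    return p0,p1,np.median(abs((P-cc)@[-dd[1],dd[0]]))
def tilt(p0,p1,m,yaw):
    u=cv2.undistortPoints(np.array([[p0],[p1]],float),K(m),np.array(m['dist_coeffs']))[:,0]
    r=[m['R'].T@np.array([a[0],a[1],1]) for a in u]
    N=np.cross(*r); y=np.array([-np.sin(yaw),np.cos(yaw),0])
    # direction y*cos+z*sin perpendicular N
    return np.arctan2(-(N@y),N[2])if N[2]>0 else np.arctan2(N@y,-N[2])
E
python3 - <<'E'
from edge import *
s=env.camera_model('scene');d=env.camera_model('side')
S=lambda x,y:(295+(x+.5)/8-.5,235+(y+.5)/8-.5); D=lambda x,y:(270+(x+.5)/8-.5,250+(y+.5)/8-.5)
i0,i2=cv2.imread('pics/scene0.png'),cv2.imread('pics/scene2.png')
for yaw in (-.12,-.1,-.08):
  print(yaw)
  for nm,im,p,q in [('arm0',i0,(300,386),(480,466)),('arm2',i2,(300,386),(480,466)),('plate0',i0,(230,240),(440,340)),('plate2',i2,(230,236),(440,330)),]:
    a,b,r=edge(im,S(*p),S(*q)); print(nm,a.round(2),b.round(2),round(r,2),tilt(a,b,s,yaw).round(4))
  j0,j2=cv2.imread('pics/side0.png'),cv2.imread('pics/side2.png')
  for nm,im,p,q in [('darm0',j0,(280,375),(335,425)),('darm2',j2,(280,375),(335,425)),('dplate0',j0,(185,190),(285,295)),('dplate2',j2,(185,190),(285,290))]:
    a,b,r=edge(im,D(*p),D(*q),half=2.5); print(nm,a.round(2),b.round(2),round(r,2),tilt(a,b,d,yaw).round(4))
E
```

```text
-0.12
arm0 [331.03 286.91] [352.99 296.57] 0.23 -0.0805
arm2 [331.06 286.91] [352.98 296.59] 0.21 -0.0787
plate0 [323.07 265.03] [348.82 278.48] 0.0 0.0326
plate2 [323.05 264.65] [349.31 276.37] 0.09 -0.0386
darm0 [304.97 296.1 ] [310.91 303.13] 0.1 -0.0644
darm2 [304.99 296.08] [310.93 303.12] 0.1 -0.0623
dplate0 [292.83 273.2 ] [304.   287.37] 0.0 0.0011
dplate2 [293.21 272.87] [304.61 286.3 ] 0.1 -0.0465
-0.1
arm0 [331.03 286.91] [352.99 296.57] 0.23 -0.0622
arm2 [331.06 286.91] [352.98 296.59] 0.21 -0.0604
plate0 [323.07 265.03] [348.82 278.48] 0.0 0.0509
plate2 [323.05 264.65] [349.31 276.37] 0.09 -0.0214
darm0 [304.97 296.1 ] [310.91 303.13] 0.1 -0.0302
darm2 [304.99 296.08] [310.93 303.12] 0.1 -0.0281
dplate0 [292.83 273.2 ] [304.   287.37] 0.0 0.0367
dplate2 [293.21 272.87] [304.61 286.3 ] 0.1 -0.0131
-0.08
arm0 [331.03 286.91] [352.99 296.57] 0.23 -0.0438
arm2 [331.06 286.91] [352.98 296.59] 0.21 -0.042
plate0 [323.07 265.03] [348.82 278.48] 0.0 0.0691
plate2 [323.05 264.65] [349.31 276.37] 0.09 -0.0042
darm0 [304.97 296.1 ] [310.91 303.13] 0.1 0.004
darm2 [304.99 296.08] [310.93 303.12] 0.1 0.0063
dplate0 [292.83 273.2 ] [304.   287.37] 0.0 0.0722
dplate2 [293.21 272.87] [304.61 286.3 ] 0.1 0.0204
```

Run:
```python
from edge import *
from scipy.optimize import brentq
s=env.camera_model('scene');d=env.camera_model('side')
S=lambda x,y:(215+(x+.5)/3-.5,140+(y+.5)/3-.5)
D=lambda x,y:(220+(x+.5)/3.3333-.5,165+(y+.5)/3.3333-.5)
def yaw0(a,b,m): return brentq(lambda y:tilt(a,b,m,y),-.4,.2)
i0=cv2.imread('pics/scene0.png');j0=cv2.imread('pics/side0.png');w4=cv2.imread('pics/w4.png')
for nm,im,m,p,q in [('bar topR',i0,s,S(345,438),S(455,500)),('bar botL',i0,s,S(190,402),S(285,455)),('bar topL',i0,s,S(215,400),S(300,445)),('bar endL',i0,s,S(400,517),S(432,533)),
   ('side barL',j0,d,D(345,497),D(392,550)),('side barR',j0,d,D(360,445),D(425,520)),('side armR',j0,d,D(325,410),D(350,435))]:
    a,b,r=edge(im,p,q,half=2.5); print(nm,a.round(1),b.round(1),r.round(2),round(yaw0(a,b,m),4))
# wrist at w4: camera pose still? recompute from saved pose
```

```text
bar topR [329.5 285.9] [367.2 304.6] 0.02 -0.0958
bar botL [277.8 274. ] [309.9 290.8] 0.1 -0.0917
bar topL [284.1 277.2] [312.5 292.2] 0.07 -0.0958
bar endL [348.5 311. ] [359.  316.7] 0.09 -0.1208
side barL [323.6 313.4] [335.  331.1] 0.41 -0.2032
side barR [327.3 298.5] [347.1 320.7] 0.1 -0.0881
side armR [316.8 288.2] [325.1 294.5] 0.49 0.1045
```

Emit:
apply_moves(
  motion=[
    {"dp":[0,0,0],"twist":0},
    {"dp":[0,0,0],"twist":0},
    {"dp":[0,0,0],"twist":0},
    {"dp":[0,0,-0.8],"twist":0},
    {"dp":[0,0,-1.8],"twist":0},
    {"dp":[0,0,-3],"twist":0},
    {"dp":[0,0,-4.2],"twist":0},
    {"dp":[0,0,-5.4],"twist":0},
    {"dp":[0,0,-6.2],"twist":0},
    {"dp":[0,0,-6.5],"twist":0},
  ],
  jaw=0.35,
)

```text
clock: 6.68
eef_pos: [539.4, -235.2, 387.9]
eef_rot: [2.719, 1.564, 0.007]
ft_force: [1.0, 0.1, -0.1]
grip_width: 57.3
```

Run:
```python
from edge import *
ax()
for n in ('side','scene','wrist'): cv2.imwrite(f'pics/{n}3.png',env.capture(n))
ax()
s=env.camera_model('scene');d=env.camera_model('side')
S=lambda x,y:(295+(x+.5)/8-.5,235+(y+.5)/8-.5); D=lambda x,y:(270+(x+.5)/8-.5,250+(y+.5)/8-.5)
i=cv2.imread('pics/scene3.png');j=cv2.imread('pics/side3.png')
a,b,r=edge(i,S(230,236),S(440,330));print(r,tilt(a,b,s,-.094))
a,b,r=edge(j,D(185,190),D(285,290));print(r,tilt(a,b,d,-.094))
# w: pick
a=j[165:345,220:370]
cv2.imwrite('pics/side3z.png',cv2.resize(a,None,fx=3.3333,fy=3.3333,interpolation=cv2.INTER_CUBIC))
print(todp([563,0,370]))
```

```text
pos [ 539.4 -235.2  387.9] x [0.503 0.864 0.001] y [ 0.864 -0.503  0.006] z [ 0.006 -0.002 -1.   ] q [ 0.01  0.22  0.36  1.56 -0.08  1.36  1.43] t 6.6833 F [ 0.99  0.05 -0.12] T [-0.025 -0.042  0.024] w 57.252250914523415
pos [ 538.2 -234.   382.7] x [ 0.502  0.865 -0.   ] y [ 0.865 -0.502 -0.   ] z [-0.  0. -1.] q [ 0.01  0.23  0.36  1.57 -0.08  1.36  1.43] t 6.8333 F [-0.1  -0.16 -0.53] T [0.012 0.033 0.019] w 56.93461791276525
0.006580723918280748 -0.013324688830339677
0.09573190574605794 -0.010258448486282087
[ 7.16 -3.2   0.43]
```

View pics/side3z.png

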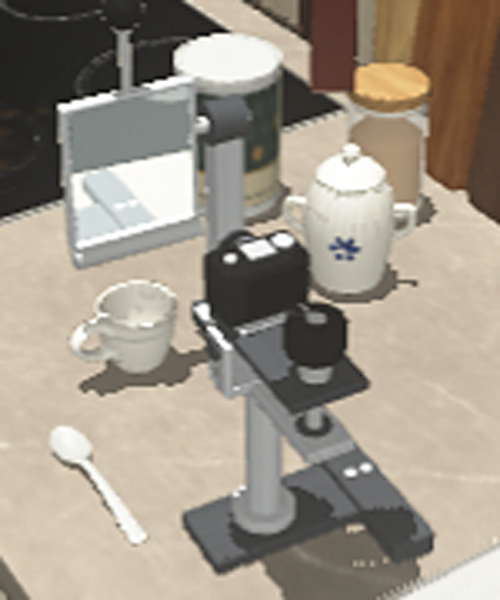

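View pics/wrist3.png

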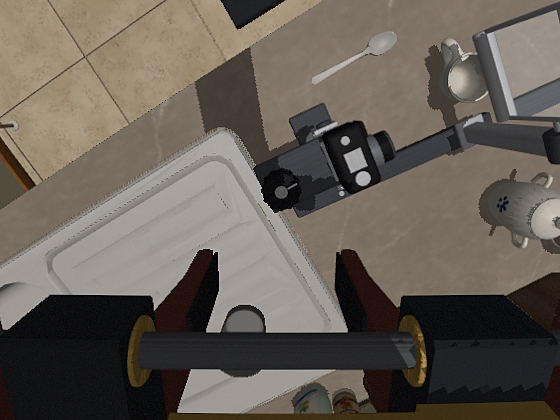

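Run:
```python
from edge import *
print(todp([567.5,44,360]))
s=env.camera_model('scene');d=env.camera_model('side')
i0,i3=cv2.imread('pics/scene0.png'),cv2.imread('pics/scene3.png')
a=np.hstack([i[235:290,300:375] for i in (i0,i3)])
cv2.imwrite('pics/cmp.png',cv2.resize(a,None,fx=5.3,fy=5.3,interpolation=cv2.INTER_CUBIC))
j0,j3=cv2.imread('pics/side0.png'),cv2.imread('pics/side3.png')
a=np.hstack([i[245:310,270:340] for i in (j0,j3)])
cv2.imwrite('pics/cmp2.png',cv2.resize(a,None,fx=5.7,fy=5.7,interpolation=cv2.INTER_CUBIC))
```

```text
[ 8.5  -3.81  0.76]
```

View pics/cmp.png

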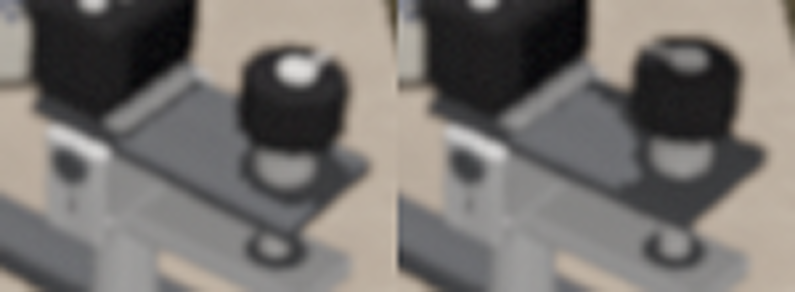

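View pics/cmp2.png

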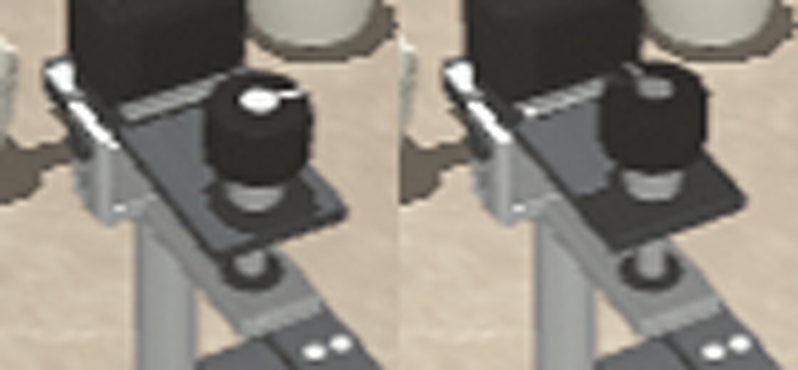

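Emit:
apply_moves(
  motion=[
    {"dp":[0.6,-0.3,0],"twist":0.11},
    {"dp":[1.6,-0.7,0],"twist":0.22},
    {"dp":[2.8,-1.2,0.1],"twist":0.34},
    {"dp":[4.0,-1.8,0.2],"twist":0.46},
    {"dp":[5.2,-2.3,0.3],"twist":0.58},
    {"dp":[6.4,-2.9,0.4],"twist":0.7},
    {"dp":[7.5,-3.4,0.5],"twist":0.82},
    {"dp":[8.2,-3.7,0.6],"twist":0.94},
    {"dp":[8.5,-3.81,0.76],"twist":1.06},
    {"dp":[8.5,-3.81,0.76],"twist":1.14},
  ],
  jaw=0.2,
)

```text
clock: 7.67
eef_pos: [566.1, 48.5, 356.4]
eef_rot: [3.137, -0.149, -0.01]
ft_force: [-0.4, -0.1, -0.8]
grip_width: 70.4
```

Emit:
apply_moves(
  motion=[
    {"dp":[0,0,0],"twist":0},
    {"dp":[0,0,0],"twist":0},
  ],
)

```text
clock: 7.83
eef_pos: [566.8, 43.7, 358.6]
eef_rot: [3.137, -0.145, -0.005]
ft_force: [0.5, -0.3, 0.2]
grip_width: 70.1
```

Run:
```python
from edge import *
ax()
cv2.imwrite('pics/w5.png',env.capture('wrist'))
m=env.camera_model('wrist');print(proj([[567.5,44,305],[558,40,55]],m)); ax()
```

```text
pos [566.8  43.7 358.6] x [ 0.996 -0.092 -0.003] y [-0.092 -0.996  0.002] z [-0.003 -0.001 -1.   ] q [-0.45  0.2   0.32  1.65 -0.06  1.31 -0.21] t 7.8333 F [ 0.52 -0.33  0.2 ] T [-0.094  0.063 -0.   ] w 70.14305380738092
[[277.27275222 234.459323  ]
 [270.20317532 174.05898131]]
pos [567.   43.4 359.2] x [ 0.996 -0.093 -0.002] y [-0.093 -0.996  0.001] z [-0.002 -0.001 -1.   ] q [-0.45  0.2   0.32  1.65 -0.06  1.31 -0.21] t 7.8833 F [0.84 0.61 0.12] T [-0.086  0.08  -0.065] w 70.50642863572716
```

View pics/w5.png

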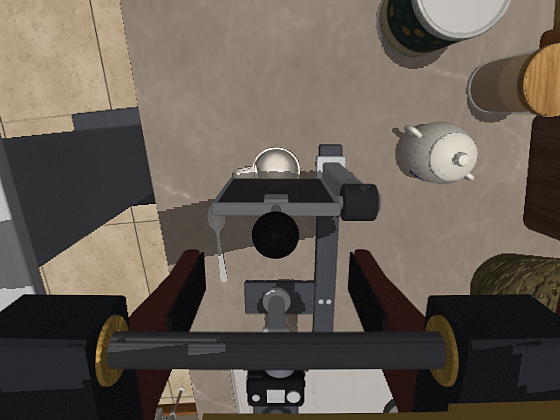

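Run:
```python
from edge import *
a=cv2.imread('pics/w5.png')[130:190,225:325]; cv2.imwrite('pics/w5z.png',cv2.resize(a,None,fx=7,fy=7,interpolation=cv2.INTER_CUBIC))
a=cv2.imread('pics/scene3.png')[245:295,230:275]; b=cv2.imread('pics/side3.png')[240:290,235:280]
cv2.imwrite('pics/cup.png',cv2.resize(np.hstack([a,b]),None,fx=8,fy=8,interpolation=cv2.INTER_CUBIC))
```

```text
(no output)
```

View pics/w5z.png

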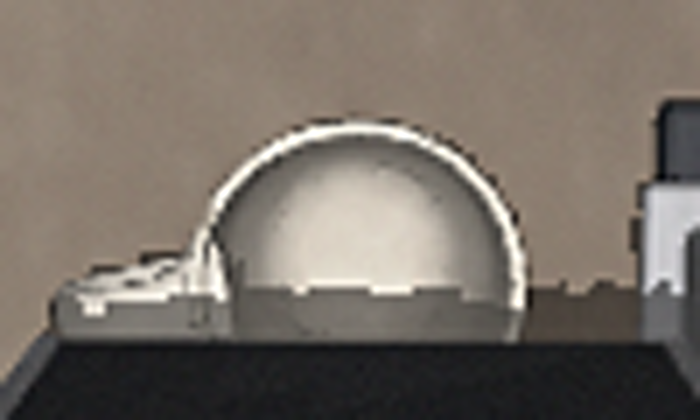

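View pics/cup.png

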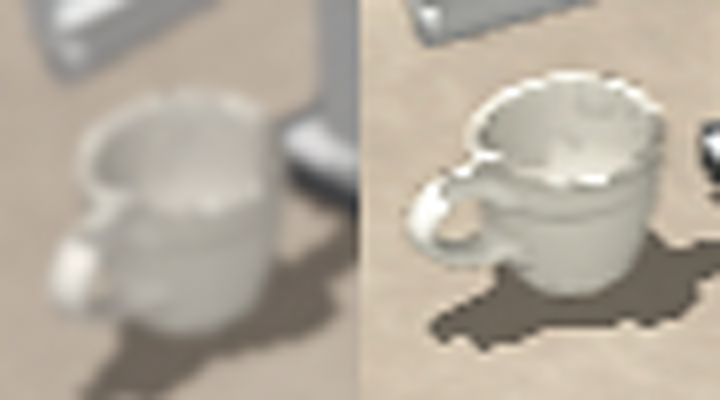

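Run:
```python
from edge import *
from scipy.optimize import least_squares
s=env.camera_model('scene');d=env.camera_model('side');w=env.camera_model('wrist')
W=[(203,225),(255,155),(355,121),(440,145),(500,205),(525,270),(522,305)]
W=[(225+x/7-.43,130+y/7-.43) for x,y in W]
S=[(85,155),(95,130),(135,100),(185,90),(245,100),(275,130),(185,215),(240,205)]
S=[(230+x/8-.44,245+y/8-.44) for x,y in S]
D=[(473,140),(500,98),(570,73),(630,88),(662,125),(635,170),(575,187),(500,165)]
D=[(235+(x-360)/8-.44,240+y/8-.44) for x,y in D]
sets={'w':(W,w),'s':(S,s),'d':(D,d)}
def f(p,keys,fix):
    r=[]
    for k in keys:
        P,m=sets[k]
        z=55
        X=np.array([onplane(q,m,z)[:2] for q in P]); r+=list(np.hypot(*(X-p[:2]).T)-(31 if fix else p[2]))
    return r
for ks in ('w','s','d','wsd'):
  for fix in (1,0):
    o=least_squares(f,[562,40,31],args=(ks,fix));print(ks,fix,o.x.round(1),np.sqrt(np.mean(o.fun**2)).round(2))
yaw=-.094;y=np.array([-np.sin(yaw),np.cos(yaw)]);x=np.array([np.cos(yaw),np.sin(yaw)])
print('ball',onplane((276-.0,235),w,305))
for B in ([567.3,44.0],):
  o=np.array(B)-94*y; print('rig origin',o)
  for c in ([562,41],[564,44],[560,38]):
    dlt=np.array(c)-o; print(c,'rig',dlt@x,dlt@y)
  print('knob',(np.array([539.5,-232.2])-o)@x,(np.array([539.5,-232.2])-o)@y)
```

```text
w 1 [565.2  43.2  31. ] 0.22
w 0 [565.3  43.3  30.9] 0.22
s 1 [564.5  42.4  31. ] 1.54
s 0 [564.4  42.3  31.4] 1.49
d 1 [564.5  41.8  31. ] 1.2
d 0 [564.5  41.8  30.5] 1.09
wsd 1 [564.8  42.4  31. ] 1.24
wsd 0 [564.7  42.3  31.1] 1.24
ball [566.66623793  43.71543206 305.        ]
rig origin [558.47700673 -49.5850137 ]
[562, 41] rig -4.995016945024616 90.51577760197259
[564, 44] rig -3.285431332136695 93.69025661941886
[560, 38] rig -6.704602557912535 87.34129858452631
knob -1.7526876717844038 -183.58999997464815
```

Run:
```python
from edge import *
a=cv2.imread('pics/w5.png')[140:260,200:400]; cv2.imwrite('pics/w5y.png',cv2.resize(a,None,fx=4,fy=4,interpolation=cv2.INTER_CUBIC))
```

```text
(no output)
```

View pics/w5y.png

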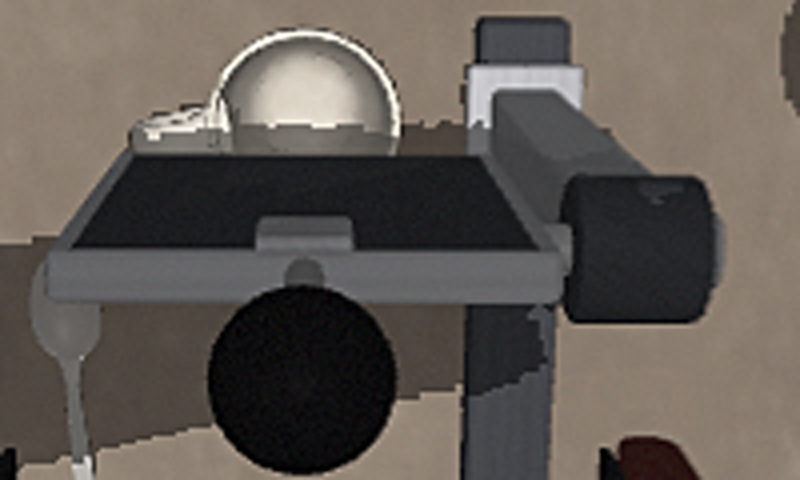

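Run:
```python
from edge import *
w=env.camera_model('wrist')
h=onplane((359.6,201.9),w,200);b=onplane((275.4,234.4),w,305)
yaw=-.094;y=np.array([-np.sin(yaw),np.cos(yaw)]);x=np.array([np.cos(yaw),np.sin(yaw)])
print(h,b,'ball rel hub x,y',(b-h)[:2]@x,(b-h)[:2]@y)
c=np.array([564.9,42.7]); print('cup rel hub y',(c-h[:2])@y,'rel ball',(c-b[:2])@y, (c-b[:2])@x)
print(todp([b[0],b[1],286]))
```

```text
[642.08342169  31.54978521 200.        ] [566.32720067  44.1499911  305.        ] ball rel hub x,y -76.60445227263736 5.433976739083493
cup rel hub y 3.8564276003299796 rel ball -1.5775491387535134 -1.2848014109221955
[-0.02 -0.03  2.44]
```

Emit:
apply_moves(
  motion=[
    {"dp":[-0.02,-0.03,0.5],"twist":0},
    {"dp":[-0.02,-0.03,1.2],"twist":0},
    {"dp":[-0.02,-0.03,1.8],"twist":0},
    {"dp":[-0.02,-0.03,2.2],"twist":0},
    {"dp":[-0.02,-0.03,2.42],"twist":0},
    {"dp":[-0.02,-0.03,2.42],"twist":0},
    {"dp":[-0.02,-0.03,2.42],"twist":0},
  ],
)

```text
clock: 8.47
eef_pos: [567.2, 44.5, 288.2]
eef_rot: [3.138, -0.149, -0.0]
ft_force: [0.2, -0.9, 0.2]
grip_width: 70.3
```

Run:
```python
from edge import *
i=env.capture('scene');j=env.capture('side');ax()
a=i[110:240,180:310]; b=j[100:230,200:330]
cv2.imwrite('pics/g1.png',cv2.resize(np.hstack([a,b]),None,fx=3,fy=3,interpolation=cv2.INTER_CUBIC))
```

```text
pos [567.7  44.9 289. ] x [ 0.996 -0.095  0.001] y [-0.095 -0.996 -0.   ] z [ 0.002  0.    -1.   ] q [-0.44  0.25  0.31  1.75 -0.08  1.16 -0.2 ] t 8.5667 F [ 0.14 -0.15  0.39] T [-0.013  0.032  0.014] w 69.97491158239774
```

View pics/g1.png

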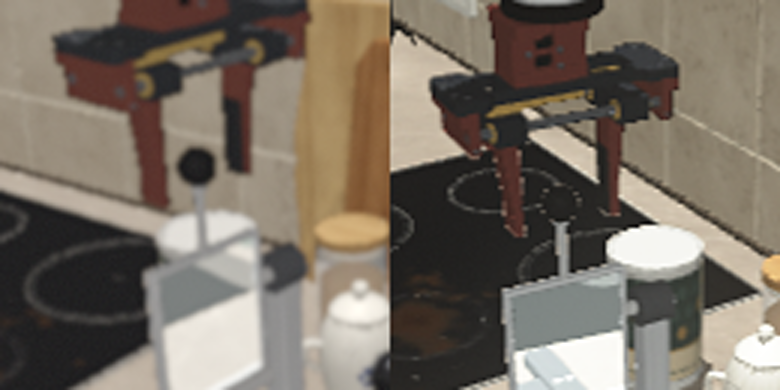

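Emit:
apply_moves(
  motion=[
    {"dp":[-0.02,0.02,0.1],"twist":0},
    {"dp":[-0.02,0.02,0.1],"twist":0},
    {"dp":[-0.02,0.02,0.1],"twist":0},
    {"dp":[-0.02,0.02,0.1],"twist":0},
    {"dp":[-0.02,0.02,0.1],"twist":0},
    {"dp":[-0.02,0.02,0.1],"twist":0},
    {"dp":[-0.02,0.02,0.1],"twist":0},
    {"dp":[-0.02,0.02,0.1],"twist":0},
  ],
  jaw=1,
  force=12,
)

```text
clock: 9.23
eef_pos: [565.9, 44.8, 285.0]
eef_rot: [-3.138, 0.149, 0.002]
ft_force: [-3.4, 1.0, 2.7]
grip_width: 28.9
```

Run:
```python
from edge import *
i=env.capture('scene');j=env.capture('side');ax()
a=i[110:240,180:310]; b=j[100:230,200:330]
cv2.imwrite('pics/g2.png',cv2.resize(np.hstack([a,b]),None,fx=3,fy=3,interpolation=cv2.INTER_CUBIC))
for q in np.linspace(0,.796,9)[1:]:
    dy=(105*np.sin(q)-4*np.cos(q)+4)/30; dz=(105-105*np.cos(q)-4*np.sin(q))/30; print(round(q,2),round(dy,2),round(dz,2))
```

```text
pos [565.9  44.7 285. ] x [ 0.996 -0.095 -0.001] y [-0.095 -0.996 -0.   ] z [-0.001  0.    -1.   ] q [-0.44  0.25  0.31  1.76 -0.08  1.15 -0.2 ] t 9.3333 F [-4.48  1.01  3.23] T [ 0.073  0.968 -0.051] w 28.938181324635444
0.1 0.35 0.0
0.2 0.69 0.04
0.3 1.04 0.12
0.4 1.37 0.22
0.5 1.69 0.36
0.6 1.99 0.53
0.7 2.28 0.73
0.8 2.54 0.96
```

View pics/g2.png

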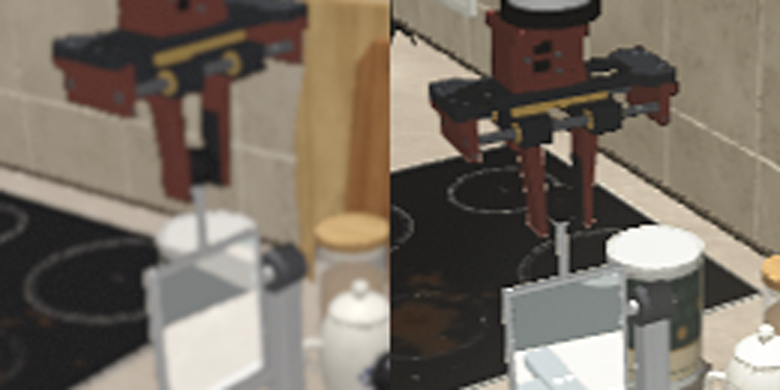

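Emit:
apply_moves(
  motion=[
    {"dp":[0,0.17,0],"twist":0},
    {"dp":[0,0.35,0],"twist":0},
    {"dp":[0,0.52,0.02],"twist":0},
    {"dp":[0,0.69,0.04],"twist":0},
    {"dp":[0,0.87,0.08],"twist":0},
    {"dp":[0,1.04,0.12],"twist":0},
    {"dp":[0,1.2,0.17],"twist":0},
    {"dp":[0,1.37,0.22],"twist":0},
    {"dp":[0,1.37,0.22],"twist":0},
  ],
)

```text
clock: 10.08
eef_pos: [561.9, 2.1, 277.8]
eef_rot: [3.137, -0.152, -0.002]
ft_force: [-5.4, 0.3, 2.1]
grip_width: 28.9
```

Run:
```python
from edge import *
ax()
```

```text
pos [561.9   2.1 277.8] x [ 0.995 -0.097 -0.001] y [-0.097 -0.995  0.001] z [-0.001 -0.001 -1.   ] q [-0.39  0.24  0.33  1.78 -0.09  1.13 -0.13] t 10.0833 F [-5.45  0.31  2.08] T [0.061 1.056 0.026] w 28.918944197002066
```

Emit:
apply_moves(
  motion=[
    {"dp":[0,0.16,0.07],"twist":0},
    {"dp":[0,0.32,0.14],"twist":0},
    {"dp":[0,0.47,0.22],"twist":0},
    {"dp":[0,0.62,0.31],"twist":0},
    {"dp":[0,0.77,0.41],"twist":0},
    {"dp":[0,0.91,0.51],"twist":0},
    {"dp":[0,1.05,0.63],"twist":0},
    {"dp":[0,1.17,0.74],"twist":0},
    {"dp":[0,1.17,0.74],"twist":0},
    {"dp":[0,1.17,0.74],"twist":0},
  ],
)

```text
clock: 10.92
eef_pos: [558.7, -32.0, 256.1]
eef_rot: [3.137, -0.15, -0.002]
ft_force: [-4.9, -1.1, 3.9]
grip_width: 29.2
```

Run:
```python
from edge import *
i=env.capture('scene');j=env.capture('side');w=env.capture('wrist');ax()
cv2.imwrite('pics/scene9.png',i);cv2.imwrite('pics/side9.png',j);cv2.imwrite('pics/w9.png',w)
a=i[130:320,225:395]; b=j[130:320,220:390]
cv2.imwrite('pics/g3.png',cv2.resize(np.hstack([a,b]),None,fx=2.3,fy=2.3,interpolation=cv2.INTER_CUBIC))
```

```text
pos [558.7 -31.7 256.3] x [ 0.995 -0.095 -0.001] y [-0.095 -0.995  0.001] z [-0.001 -0.001 -1.   ] q [-0.34  0.26  0.34  1.81 -0.1   1.08 -0.05] t 11.0667 F [-6.01 -0.76  4.06] T [-0.207  1.389 -0.006] w 29.375800252429922
```

View pics/g3.png

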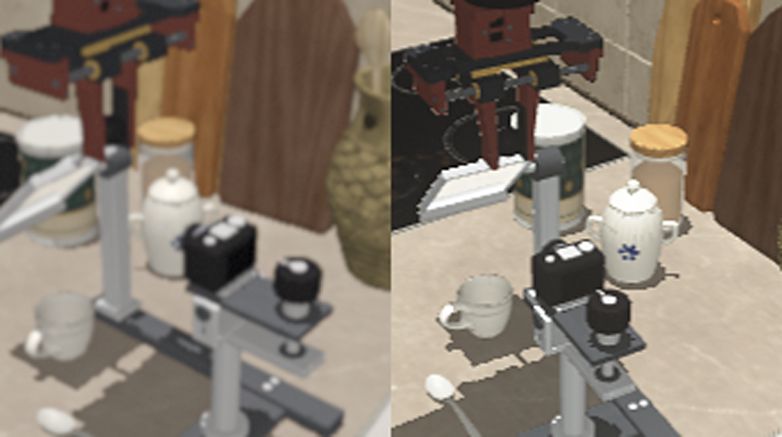

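View pics/w9.png

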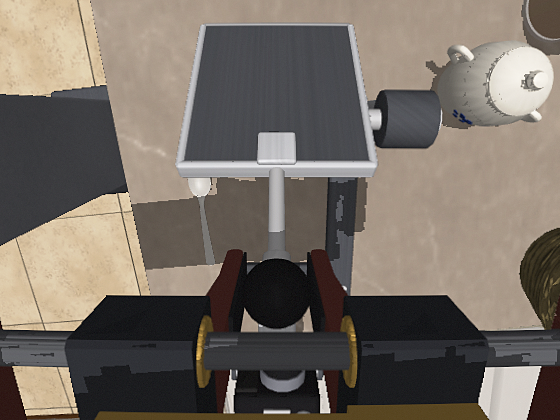

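Run:
```python
from edge import *
a=cv2.imread('pics/w9.png')[10:190,165:445]; cv2.imwrite('pics/w9z.png',cv2.resize(a,None,fx=2.8,fy=2.8,interpolation=cv2.INTER_CUBIC))
```

```text
(no output)
```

View pics/w9z.png

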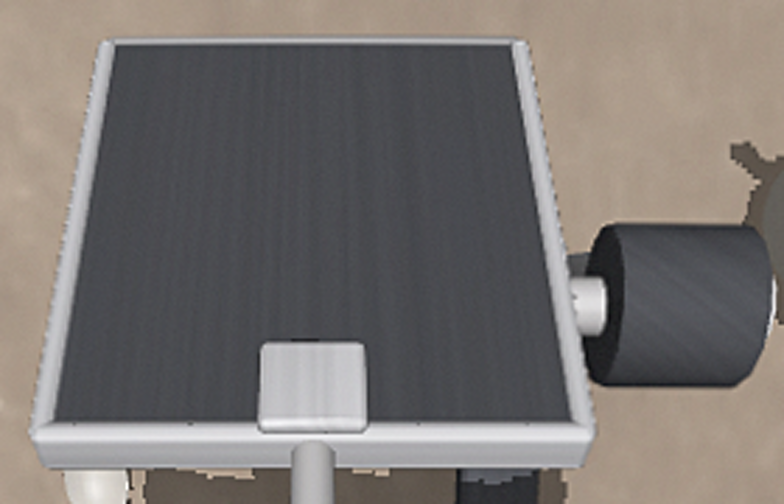

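Run:
```python
from edge import *
w=env.camera_model('wrist');ax()
f=lambda x,y:(165+x/2.8-.3,10+y/2.8-.3)
img=np.array([f(32,435),f(595,435),f(524,40),f(102,40)])
obj=np.array([[-52,41,0],[52,41,0],[52,-92,0],[-52,-92,0]],float)
ok,rv,tv=cv2.solvePnP(obj,img,K(w),w['dist_coeffs'],flags=cv2.SOLVEPNP_IPPE)
R=w['R'].T@cv2.Rodrigues(rv)[0]; c=w['R'].T@(tv.ravel()-w['t'])
print(proj(c[None],w),c,R.round(3)); up=R[:,1]; 
print('q from up',np.arccos(up[2]),'yaw of x',np.arctan2(R[1,0],R[0,0]))
h=onplane(f(685,306),w,200);print('hub',h)
yaw=-.095;y=np.array([-np.sin(yaw),np.cos(yaw)])
e=env.sense()['eef_pos'];b=e[:2];print('ball rel hub', (b-h[:2])@y, e[2]+19-200)
cup=np.array([564.9,42.7]);print('cup rel hub',(cup-h[:2])@y)
from scipy.optimize import brentq
print('q from y',brentq(lambda q:105*np.sin(q)-4*np.cos(q)+(b-h[:2])@y,0,1.3))
```

```text
pos [558.7 -31.7 256.3] x [ 0.995 -0.095 -0.001] y [-0.095 -0.995  0.001] z [-0.001 -0.001 -1.   ] q [-0.34  0.26  0.34  1.81 -0.1   1.08 -0.05] t 11.0667 F [-6.01 -0.76  4.06] T [-0.207  1.389 -0.006] w 29.375800252429922
[[276.61083699 109.83683537]] [566.11071963  44.4236324  205.94631495] [[ 0.995 -0.061 -0.075]
 [-0.097 -0.644 -0.759]
 [-0.002  0.763 -0.647]]
q from up 0.7035314821055377 yaw of x -0.09690552089705155
hub [643.24411666  32.03963537 200.        ]
ball rel hub -71.45924469679974 75.2994800855671
cup rel hub 3.1807948219750273
q from y 0.7859362150463053
```

Run:
```python
from edge import *
a=cv2.imread('pics/w9.png')[230:350,200:360]; a=cv2.resize(a,None,fx=4,fy=4,interpolation=cv2.INTER_CUBIC); cv2.imwrite('pics/w9b.png',cv2.convertScaleAbs(a,alpha=2.5))
a=cv2.imread('pics/side9.png')[185:235,225:290]; cv2.imwrite('pics/d9m.png',cv2.resize(a,None,fx=9,fy=9,interpolation=cv2.INTER_CUBIC))
a=cv2.imread('pics/scene9.png')[190:240,220:290]; cv2.imwrite('pics/s9m.png',cv2.resize(a,None,fx=9,fy=9,interpolation=cv2.INTER_CUBIC))
```

```text
(no output)
```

View pics/w9b.png

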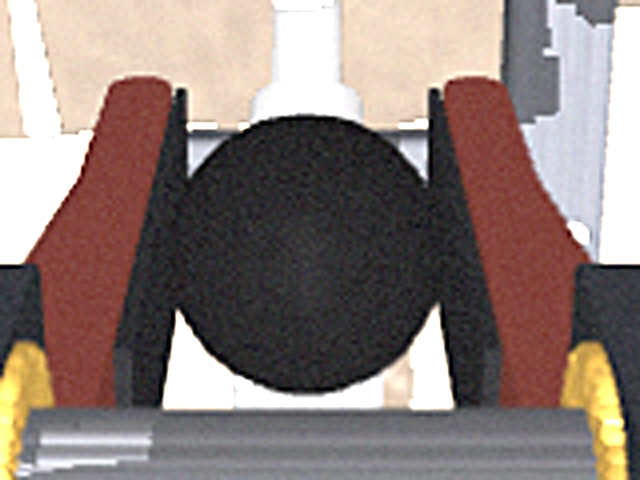

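View pics/d9m.png

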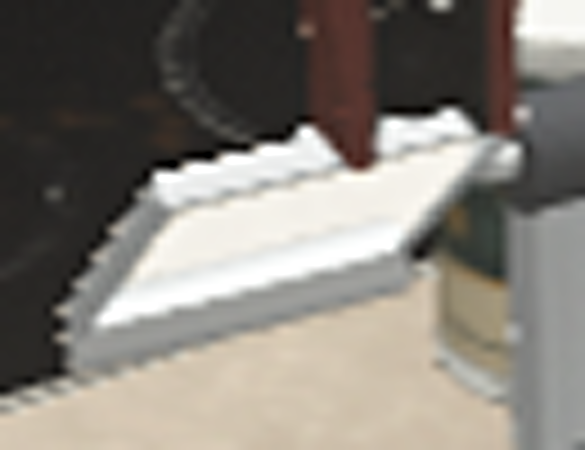

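View pics/s9m.png

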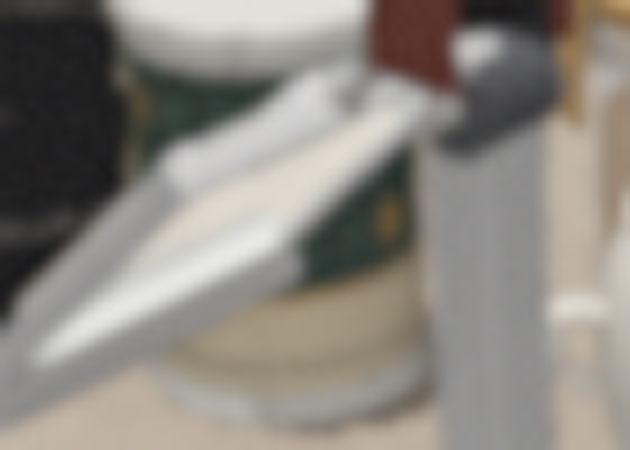

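Run:
```python
from edge import *
s=env.camera_model('scene');d=env.camera_model('side');w=env.camera_model('wrist')
i=cv2.imread('pics/scene9.png');j=cv2.imread('pics/side9.png');k=cv2.imread('pics/w9.png')
S=lambda x,y:(220+(x+.5)/9-.5,190+(y+.5)/9-.5); D=lambda x,y:(225+(x+.5)/9-.5,185+(y+.5)/9-.5)
f=lambda x,y:(165+x/2.8-.3,10+y/2.8-.3)
for nm,im,m,p,q in [('s outer',i,s,S(155,160),S(25,305)),('s glassR',i,s,S(395,135),S(305,215)),('s glassL',i,s,S(165,205),S(60,330)),
 ('d outer',j,d,D(145,195),D(70,310)),('d glassL',j,d,D(160,225),D(110,310)),('d glassR',j,d,D(470,165),D(410,240)),
 ('w L',k,w,f(35,425),f(98,60)),('w R',k,w,f(590,420),f(528,60)),('w innerL',k,w,f(60,400),f(108,60)),('w innerR',k,w,f(570,400),f(520,60))]:
  a,b,r=edge(im,p,q,half=2)
  # wrist edges at x=+-52 constrain too
  print(nm,a.round(1),b.round(1),r.round(2),[round((tilt(a,b,m,y)-np.pi/2)%np.pi,3) for y in (-.10,-.095,-.09)])
g=lambda x,y:(200+x/4-.4,230+y/4-.4)
for dia in [(307,253)]:
  for z in (274,276): 
    X=onplane(g(*dia),w,z);R=Rot.from_rotvec(env.sense()['eef_rot']).as_matrix();print('ball',X,(R.T@(X-env.sense()['eef_pos'])).round(1))
```

```text
s outer [236.9 207.4] [221.4 222.5] 0.1 [np.float64(0.804), np.float64(0.803), np.float64(0.802)]
s glassR [264.  205.2] [254.2 214.3] 0.01 [np.float64(0.788), np.float64(0.787), np.float64(0.786)]
s glassL [239.  213.4] [226.4 226.3] 0.13 [np.float64(0.777), np.float64(0.776), np.float64(0.775)]
d outer [240.1 205.8] [231.4 218.4] 0.1 [np.float64(0.784), np.float64(0.781), np.float64(0.778)]
d glassL [242.7 209.8] [236.3 218.7] 0.09 [np.float64(0.779), np.float64(0.777), np.float64(0.774)]
d glassR [276.8 202.9] [270.1 211.2] 0.1 [np.float64(0.753), np.float64(0.751), np.float64(0.749)]
w L [175.9 161.3] [199.4  31.1] 0.15 [np.float64(0.782), np.float64(0.772), np.float64(0.762)]
w R [377.2 159.4] [353.2  31.1] 0.3 [np.float64(0.754), np.float64(0.764), np.float64(0.774)]
w innerL [184.5 152.3] [204.6  31.4] 0.09 [np.float64(0.786), np.float64(0.775), np.float64(0.765)]
w innerR [367.7 152.6] [348.2  31.5] 0.09 [np.float64(0.777), np.float64(0.788), np.float64(0.8)]
ball [558.48601386 -33.13149546 274.        ] [ -0.1   1.5 -17.7]
ball [558.59285862 -32.05427195 276.        ] [ -0.1   0.4 -19.7]
```

Emit:
apply_moves(
  motion=[
    {"dp":[0,0.02,0.02],"twist":0},
    {"dp":[0,0.03,0.03],"twist":0},
    {"dp":[0,0.03,0.03],"twist":0},
    {"dp":[0,0.03,0.03],"twist":0},
    {"dp":[0,0.03,0.03],"twist":0},
  ],
)

```text
clock: 11.48
eef_pos: [558.6, -32.6, 255.5]
eef_rot: [3.137, -0.149, -0.002]
ft_force: [-6.7, -0.3, 3.3]
grip_width: 29.2
```

Run:
```python
from edge import *
s=env.camera_model('scene');d=env.camera_model('side')
I=[env.capture('scene') for _ in range(1)];J=[env.capture('side')]
cv2.imwrite('pics/scene10.png',I[0]);cv2.imwrite('pics/side10.png',J[0]);ax()
i0=cv2.imread('pics/scene0.png');j0=cv2.imread('pics/side0.png')
a=np.hstack([x[225:300,300:380] for x in (i0,I[0])]);cv2.imwrite('pics/c1.png',cv2.resize(a,None,fx=5,fy=5,interpolation=cv2.INTER_CUBIC))
a=np.hstack([x[245:320,270:345] for x in (j0,J[0])]);cv2.imwrite('pics/c2.png',cv2.resize(a,None,fx=5.3,fy=5.3,interpolation=cv2.INTER_CUBIC))
```

```text
pos [558.6 -32.6 255.5] x [ 0.995 -0.095 -0.001] y [-0.095 -0.995  0.001] z [-0.001 -0.001 -1.   ] q [-0.34  0.26  0.34  1.82 -0.1   1.08 -0.05] t 11.5833 F [-6.01 -0.62  4.62] T [-0.216  1.361 -0.005] w 29.13385660769404
```

View pics/c1.png

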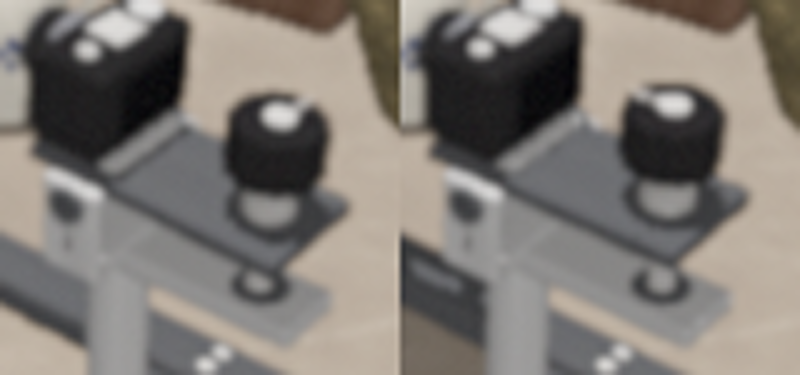

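View pics/c2.png

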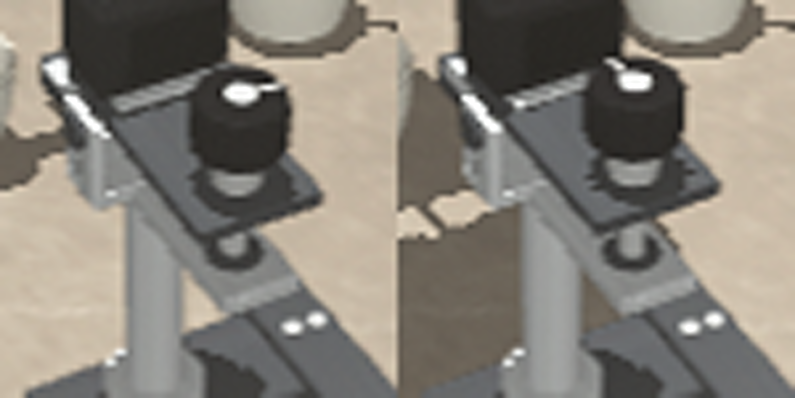

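Run:
```python
from edge import *
s=env.camera_model('scene');d=env.camera_model('side')
S=lambda x,y:(300+(x+.5)/5-.5,225+(y+.5)/5-.5); D=lambda x,y:(270+(x+.5)/5.3-.5,245+(y+.5)/5.3-.5)
T={}
for n,P in (('0',('scene0','side0')),('10',('scene10','side10'))):
  i,j=[cv2.imread(f'pics/{p}.png') for p in P]
  o=0 if n=='0' else 1
  for nm,im,m,p,q in [('s bot',i,s,S(115,200),S(250,[263,256][o])),('s right',i,s,S(200,133),S(225,[150,146][o])),('s rightrear',i,s,S(320,[192,184][o]),S(340,[203,193][o])),
    ('d bot',j,d,D(140,168),D(198,[236,230][o])),('d top',j,d,D(135,148),D(200,[225,218][o])),('bar',i,s,S(5,290),S(70,325)),('d barR',j,d,D(320,[300,300][o]),D(360,350))]:
    a,b,r=edge(im,p,q,half=1.6); t=tilt(a,b,m,-.0945); t=(t+np.pi/2)%np.pi-np.pi/2;print(n,nm,a.round(2),b.round(2),r.round(2),round(t,4))
```

```text
0 s bot [322.53 264.73] [348.9  278.54] 0.02 0.0574
0 s right [341.43 250.56] [343.47 254.17] 0.46 0.8814
0 s rightrear [363.88 262.34] [368.17 263.78] 0.09 -0.0924
0 d bot [295.54 276.66] [305.98 289.89] 0.09 0.0459
0 d top [293.32 273.9 ] [305.1  288.81] 0.09 0.0453
0 bar [299.3  285.22] [312.32 292.14] 0.06 0.0036
0 d barR [329.63 301.51] [337.85 310.33] 0.11 -0.0416
10 s bot [322.63 264.52] [349.19 276.69] 0.1 -0.0055
10 s right [344.05 250.34] [343.34 254.37] 0.07 -1.4625
10 s rightrear [363.85 260.58] [368.03 261.79] 0.09 -0.133
10 d bot [295.92 276.37] [306.42 288.45] 0.1 -0.0209
10 d top [293.87 273.87] [305.48 287.41] 0.07 -0.0118
10 bar [299.17 285.22] [312.13 292.3 ] 0.07 0.0189
10 d barR [329.7  301.45] [337.83 310.35] 0.07 -0.0272
```

Run:
```python
from h import *
ax(); print(env.hand_in())
```

```text
pos [558.6 -32.6 255.5] x [ 0.995 -0.095 -0.001] y [-0.095 -0.995  0.001] z [-0.001 -0.001 -1.   ] q [-0.34  0.26  0.34  1.82 -0.1   1.08 -0.05] t 11.5833 F [-6.01 -0.62  4.62] T [-0.216  1.361 -0.005] w 29.13385660769404
the job is handed in; nothing more can be done
None
```

I levelled the camera plate, swung the mirror up by its ball, and handed the job in at 11.6 s with the ball still held. No verdict came back.

- **Levelling:** I turned the knob about 1.8 rad counter-clockwise. Its pointer mark, which I took to show level when it faces the camera, now does so to within about 0.1 rad.
- **Plate tilt checks:** These did not fully agree. Fitted plate edges gave between −0.0055 and −0.021 rad, and the lowest single reading is outside the ±0.0175 limit. After correcting for rig yaw and comparing with the same edges before the turn, I put the tilt at about −0.002 ± 0.005 rad.
- **Mirror angle:** The edges of its frame and the pivot-to-ball position gave 0.75 to 0.81 rad, about 0.78 on average. I then moved it about 0.01 rad further, towards the 0.795 rad needed. The reflected line should pass within about 5 mm of the centre of the cup's mouth. A four-corner pose fit gave 0.70 rad; I set it aside because the rounded frame corners made it unreliable.
- **Grip:** The ball is held at 12 N, with 29 mm between the fingers.
- **Cup and other things:** I did not touch them, and they looked unmoved in the pictures I took.

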